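# Pack the abrasion tester's parts into their case

## Robot

A 7-joint arm with a two-finger parallel gripper is mounted at the origin on the work surface. World frame = base frame: x ahead of the robot, y to its left, z up, the work surface at z = 0. Lengths are in m, angles in rad, forces in N, time in s.
With the tool pointing down it reaches from about 0.425 to 0.875 m from the base axis. Payload 4.7 kg.
Tool frame: the origin (TCP) lies midway between the tips of the shut fingers; the grasp point (between the pads) lies 19 mm behind it; z points along the fingers, y is the direction in which the jaws open and shut (so a half turn about z gives the same grasp; the last joint's range is limited). The gripper opens to 87 mm and grips with 3 to 60 N. Pads are 19 mm wide; open, the fingers measure 117 mm over their backs; the gripper's body (75 mm by 190 mm) begins 51 mm behind the grasp point.
Start: joints at [1.182, 0.321, -0.07, 1.45, 0.023, 1.371, -0.057], TCP at [0.255, -0.598, 0.223] pointing down, gripper open.
Joint ranges: [-2.86, 2.86], [-0.3, 2.09], [-1.38, 1.24], [0.06, 2.45], [-1.56, 4.7], [0.09, 2.05], [-2.69, 2.69]. Speed limits (rad/s): [2.57, 2.57, 3.14, 3.14, 3.14, 3.14, 3.14].

## Interface

Orientations are given as a rotation vector (axis times angle).
In Python, from bench import get_state, eyes, job gives the robot as it stands. The module is installed in compiled form; this text tells all that it offers.
- The arm moves only by the shell command python3 -m jog 'ROWS' [FORCE]. ROWS is JSON, a list that holds one entry, the list of rows, each a list of 5 numbers: the opening, from 0 (shut) to 1 (fully open), then the shift along the tool's x, y, z in units of 40 mm (1.0 is 40 mm), then the turn about the tool's z in units of 5 degrees (1.0 is 5 degrees). In form: [[[jaw, dx, dy, dz, turn], ...]]. A call has 1 to 10 rows; each row shifts and turns the commanded pose from where the row before left it, along the tool's axes as they then stand; what a row does not reach is not made up. A row lasts 1/8 s, in which the tool goes at most 62.5 mm and 10.7 degrees, less where a joint would pass 70% of its speed; a pose out of reach is approached as far as the arm can. A call is refused whole if a number of a shift passes 1 or a number of a turn 1, either way. A call with a gripper value outside its range is refused whole. The fingers move at their own pace and stop on an object; FORCE is the grip in N (left out, the last holds). Time passes only in rows, so rows that do not move let the fingers close. It gives the time, the measured TCP pose, the force and the opening at its end, in the units of the state.
- get_state(): the state, without advancing time (a new reading comes with each control period).
- eyes.get_image(name): name is "scene" or "top"; returns (picture, depth): 400x640x3 uint8, red, green, blue; 400x640 float32, m along the optical axis (not along the pixel's ray), 0 where there is no reading.
- eyes.camera_params(name): a dict with "camera_matrix" (3x3 intrinsics, pixels), "k1" (the pictures are not rectified: a ray, as slopes to the right and down, at radius r is drawn at 1 + k1 r^2 times it, then the intrinsics apply), "pose" (4x4, takes a point from camera to world coordinates). Camera axes: x right, y down, z forward; pixel columns grow to the right and rows downward; lengths in m; the calibration is good to about 2 mm. A picture is of the moment at which its call begins. camera_params takes no time and is no camera call.
- job.close_job(): hands the job in, once; it reports no verdict.
The state is a dict: "time": time; "joint_positions": joint angles; "qd": joint speeds; "joint_torque": joint torques, N m; "position": TCP position; "tool_rot": TCP orientation; "ft_force": force on the tool from outside, world axes, zero at the start; "torque": the same for the moment, N m; "grip_width": opening from 0.0 (shut) to 1.0 (fully open).
Only numpy, scipy, OpenCV 4.12 (cv2) and the standard library are available. Lean on these libraries where they do the work, as an engineer would, in place of code of your own. Each camera call takes 0.05 s, during which the arm holds its last target. There are 200 camera calls.

## Task

Open the blue accessory case by lifting its lid until it rests back on its stop, then pack the three cleaned parts from the sloped drying rack (weight, holder block and clamp jaw) into the case together with the weight already in it. It is a snug fit, so push the parts up close to one another to make room: all four must end up standing upright and flat on the case floor. Do not drop the heavy weights, leave the lid open, and do not disturb the bottle, the jar or the screwdriver.

Things in the scene. Friction and masses are not known exactly. Their poses are not given: they have to be found in the camera images.
- case: Blue accessory case, fixed: an open tray 112 (x) x 149 (y) x 36 mm with 8 mm walls, 96 x 133 mm and 30 mm deep inside, under a 62 mm deep blue lid. Origin: centre of its underside on the bench; z up, x points from the front (lid handle, robot's side) to the hinge side.
- case_in (a point): Centre of the case's inner floor, 6 mm above the bench; axes as the case. The four parts fit in one way only: the two weights one behind the other along x, and beside them along y the holder and the jaw, in any order, their 90 mm sides along x; in all 4 mm to spare across y, 6 mm along x.
- lid (a joint): Opening angle of the lid (rad): 0 shut, 1.85 resting on its stop, 16 degrees past upright, all of it behind the hinge line, its edge 144 mm and handle 166 mm above the bench. The hinge runs along the case's y and has slight friction; the 0.4 kg lid falls shut from below about 1 rad and back onto its stop from above that.
- lid_hinge (a point): Middle of the hinge line: case frame (56, 0, 36.5) mm.
- lid_handle (a point): Middle of the lid's black handle bar: a round bar 11 mm thick, 84 mm long along y, on two posts (at 36 mm either side of the middle) 35 mm out from the lid's front face; lid shut, it lies level, 78 mm above the bench. It moves with the lid; the bar turns freely between closed fingers.
- rack: Aluminium drying rack with a black rubber face 120 (up the slope) x 240 (y) mm, fixed, sloping 30 degrees: it rises along the rack's x, away from the robot, and parts rest against a 14 mm high lip at its low front edge. Origin: on the bench under the middle of the face, which is 55 mm above it; z up.
- weight_a: Chromed weight on the rack, about 0.55 kg: a cylinder 45 mm across, 48 mm high, with a round brass grip 18 mm across on top up to 78 mm. Origin: centre of its base; z: its axis, towards the grip. On the rack it stands square to the sloping face, so leans 30 degrees towards the robot.
- weight_b: The same kind of weight, standing loose in the case within 3 mm of its hinge-side wall, on the case's +y half but up to 28 mm from the +y wall; hidden under the lid at first. Pushed low down by its body it slides on the floor.
- holder: Blue holder block, about 0.45 kg: 90 (x) x 50 (y) x 42 mm, with a brass tang 26 (x) x 14 (y) mm up the middle of its top to 78 mm. Origin: centre of its underside; z towards the tang. On the rack it stands square to the sloping face with its x up the slope.
- jaw: Aluminium clamp jaw, about 0.36 kg, inverted T section: a foot 90 (x) x 34 (y) x 20 mm and an upright plate 90 (x) x 14 (y) mm along its middle, up to 78 mm. Origin: centre of its underside; z towards the plate's top edge. On the rack it stands square to the face, x up the slope. Holder and jaw are at the rack's two ends, either way round, the weight between.
- alcohol: Clear bottle with red cap, 60 mm across, 160 mm high, full; not to be disturbed. Origin: centre of its base.
- jar: Amber jar with black cap, 60 mm across, 60 mm high; not to be disturbed. Origin: centre of its base.
- driver: Screwdriver, 160 mm long, lying between case and rack; not to be disturbed. Origin: under its middle.
Not all that is in view belongs to the job. Of the things that look like the jaw, the larger one is meant. What is shaped like the weight_a but pink or red is not meant.

How it is judged:
On the way:
1. the lid is open on its stop (value of joint lid above 1.78 rad), for 0.2 s.
At the end, for the whole second after the job is handed in: Lid open on its stop (over 1.75 rad); both weights, holder and jaw inside the case walls, each base within 4 mm of the case floor, upright within 0.06 rad, grip upward, and at rest (value of joint lid above 1.75 rad and x of weight_a in the frame of case_in between -0.0285 and 0.0285 m and y of weight_a in the frame of case_in between -0.047 and 0.047 m and z of weight_a in the frame of case_in between -0.004 and 0.004 m and angle between each of weight_a, weight_b, holder, jaw's own z axis and vertical below 0.06 rad and linear speed of each of weight_a, weight_b, holder, jaw below 0.02 m/s and x of weight_b in the frame of case_in between -0.0285 and 0.0285 m and y of weight_b in the frame of case_in between -0.047 and 0.047 m and z of weight_b in the frame of case_in between -0.004 and 0.004 m and x of holder in the frame of case_in between -0.006 and 0.006 m and y of holder in the frame of case_in between -0.0445 and 0.0445 m and z of holder in the frame of case_in between -0.004 and 0.004 m and x of jaw in the frame of case_in between -0.006 and 0.006 m and y of jaw in the frame of case_in between -0.0525 and 0.0525 m and z of jaw in the frame of case_in between -0.004 and 0.004 m); the robot touches nothing.
It fails at once if the bottle is disturbed (moved over 30 mm or tipped) (distance of alcohol from where it was at the start of the episode above 0.03 m or angle between alcohol's own z axis and vertical above 0.5 rad).
It fails at once if the jar is disturbed (moved over 30 mm or tipped) (distance of jar from where it was at the start of the episode above 0.03 m or angle between jar's own z axis and vertical above 0.5 rad).
It fails at once if the screwdriver is moved over 30 mm (distance of driver from where it was at the start of the episode above 0.03 m).
It fails at once if weight a is dropped (it moves at over 0.45 m/s, a fall of some 10 mm, with no finger on it) (contact force between the fingers and weight_a below 0.01 N and linear speed of weight_a above 0.45 m/s).
It fails at once if weight b is dropped (it moves at over 0.45 m/s, a fall of some 10 mm, with no finger on it) (contact force between the fingers and weight_b below 0.01 N and linear speed of weight_b above 0.45 m/s).
It also fails if it takes over 72 s, if anything falls off the work surface, if the arm or the gripper's body presses on something with over 40 N, if the wrist force passes 120 N, or if a joint passes its speed limit or range.

## Working session

There is one attempt and no reset: what is moved stays moved. The work goes in short steps, Python scripts to look and compute and a shell command to move; the robot and the scene stay as the last step left them, time stands still between calls to the robot, and variables do not carry over. Pictures are saved under pics/ and viewed, about 8 in all and at most 12, crops included, and the job is handed in when it is done.

```bash
ls; mkdir -p pics; cat > h.py <<'E'
import numpy as np, cv2
from bench import get_state, eyes, job
from scipy.spatial.transform import Rotation as R
def snap(name):
    im,d=eyes.get_image(name); return im,d
def cloud(name,d):
    p=eyes.camera_params(name); K=np.array(p["camera_matrix"]); T=np.array(p["pose"]); k1=p["k1"]
    v,u=np.mgrid[0:d.shape[0],0:d.shape[1]]
    pts=np.stack([u.ravel(),v.ravel()],1).astype(float).reshape(-1,1,2)
    n=cv2.undistortPoints(pts,K,np.array([k1,0,0,0,0.])).reshape(d.shape+(2,))
    P=np.dstack([n[...,0]*d,n[...,1]*d,d])
    W=P@T[:3,:3].T+T[:3,3]; W[d==0]=np.nan
    return W
def save(im,f): cv2.imwrite(f,im[:,:,::-1])
E
python3 - <<'E'
from h import *
for n in("scene","top"):
    im,d=snap(n); np.savez('%s0.npz'%n,im=im,d=d); 
    save(im,'pics/%s0.png'%n); p=eyes.camera_params(n); print(n,np.round(p["camera_matrix"],1).tolist(),p["k1"],np.round(p["pose"],3).tolist())
s=get_state(); print({k:np.round(v,3).tolist() for k,v in s.items()})
print(R.from_rotvec(s["tool_rot"]).as_matrix().round(3))
E
```

```text
pics
scene [[456.0, 0.0, 320.4], [0.0, 456.0, 198.8], [0.0, 0.0, 1.0]] -0.11738692659659462 [[-0.863, 0.43, -0.266, 0.813], [0.506, 0.727, -0.464, 0.405], [-0.006, -0.535, -0.845, 0.895], [0.0, 0.0, 0.0, 1.0]]
top [[469.8, 0.0, 318.9], [0.0, 469.8, 200.4], [0.0, 0.0, 1.0]] -0.09782957629561438 [[0.007, -0.997, 0.074, 0.495], [-1.0, -0.008, -0.002, -0.052], [0.002, -0.074, -0.997, 1.096], [0.0, 0.0, 0.0, 1.0]]
{'time': 0.1, 'joint_positions': [1.182, 0.322, -0.07, 1.452, 0.023, 1.371, -0.057], 'qd': [-0.001, -0.002, -0.002, -0.002, 0.003, 0.001, -0.001], 'joint_torque': [-0.001, -49.258, -0.406, -31.34, -0.064, 0.039, 0.0], 'position': [0.255, -0.598, 0.222], 'tool_rot': [-3.076, -0.628, 0.001], 'ft_force': [-0.301, -0.6, -0.677], 'torque': [0.016, -0.015, 0.029], 'grip_width': 0.998}
[[ 0.92   0.392 -0.001]
 [ 0.392 -0.92   0.002]
 [-0.    -0.002 -1.   ]]
```

View pics/top0.png

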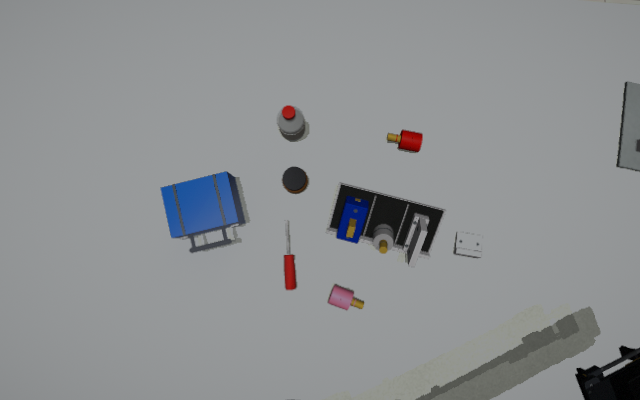

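View pics/scene0.png

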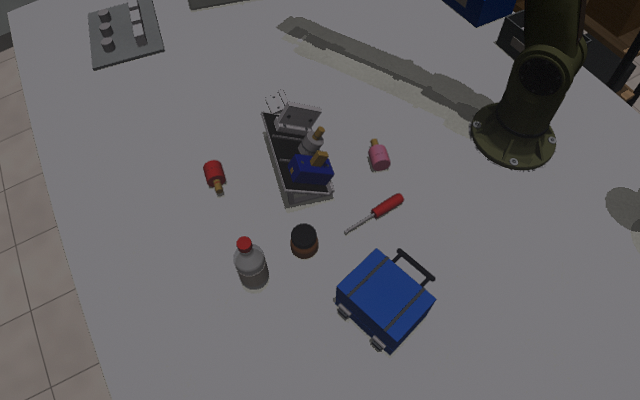

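The top view shows the case at (200,207) with its handle at (212,240). The rack is at (385,220), with the holder (352,220), weight (384,240) and jaw (417,238) on it. The screwdriver is at (290,255), the jar at (295,180) and the bottle at (291,122). Pink, red and small white look-alikes lie outside the rack. The scene view agrees.

```bash
cat > m.py <<'E'
from h import *
def load(n):
    z=np.load('%s0.npz'%n); return z['im'],cloud(n,z['d'])
for n in("top","scene"):
    im,W=load(n); hsv=cv2.cvtColor(im,cv2.COLOR_RGB2HSV).astype(int); H,S,V=hsv[...,0],hsv[...,1],hsv[...,2]
    X,Y,Z=W[...,0],W[...,1],W[...,2]
    print(n,'bench z',np.nanmedian(Z[(Z<.02)&(Z>-.02)]))
    blue=(abs(H-113)<15)&(S>120)
    def rect(m,lab):
        p=W[m][:,:2]; r=cv2.minAreaRect((p*1000).astype(np.float32)); print(lab,m.sum(),np.round(r[0],1),np.round(r[1],1),round(r[2],2),'zmed',round(np.nanmedian(Z[m]),4),'mean',np.nanmean(W[m],0).round(4))
    m=blue&(Z>.09)&(Z<.107)&(Y>.1)
    m=cv2.morphologyEx(m.astype(np.uint8),cv2.MORPH_CLOSE,np.ones((5,5)))>0; m&=(Z>.09)&(Z<.107); rect(m,'lidtop')
    c=W[m].mean(0)
    dark=(V<75)&(S<110)
    m=dark&(Z>.07)&(Z<.095)&(Y>.1)&(Y<.4)&(X<c[0]-.05); rect(m,'handle')
    # rack plane
    g=dark&(Z>.03)&(Z<.1)&(abs(Y+.19)<.16)&(X>.35)&(X<.62)
    P=W[g]; 
    for i in range(8):
        q=P.mean(0); nrm=np.linalg.svd(P-q,full_matrices=False)[2][2]; nrm*=np.sign(nrm[2]); P=P[abs((P-q)@nrm)<.004] if i<7 else P
    print('rackplane n',nrm.round(4),'tilt',np.degrees(np.arccos(nrm[2])).round(2),'yaw of slope',np.degrees(np.arctan2(-nrm[1],-nrm[0])).round(2),'q',q.round(4),len(P))
    hgt=(W-q)@nrm
    reg=(abs(Y+.19)<.2)&(X>.35)&(X<.65)&(Z>.02)
    # frame on face
    xs=np.array([-nrm[0],-nrm[1],0]); xs-=xs@nrm*nrm; xs/=np.linalg.norm(xs); ys=np.cross(nrm,xs)
    A=(W-q)@xs; B=(W-q)@ys
    brass=(abs(H-20)<9)&(S>100)&reg
    def st(m,l):
        if m.sum()<4: print(l,m.sum());return
        a,b,h=[1000*np.percentile(v[m],[3,50,97]) for v in(A,B,hgt)]
        print(l,m.sum(),'a',a.round(1),'b',b.round(1),'h',h.round(1),'Wmean',W[m].mean(0).round(4))
    m=brass&(hgt>.072)&(hgt<.084);
    st(m&(B>.025),'tang top'); st(m&(B<.025),'grip top')
    st(blue&reg&(abs(hgt-.042)<.006),'holder top')
    st(reg&~brass&~blue&(abs(hgt-.048)<.004)&(abs(B)<.03),'weight top')
    st(reg&~brass&~blue&(hgt>.073)&(hgt<.084)&(B<-.02),'jaw top')
    st(reg&dark&(abs(hgt)<.004)&(Z>.02)&(S<120),'face')
E
python3 m.py
```

```text
top bench z -0.00038464604161414506
lidtop 3542 [558.8 203.2] [112.  150.1] 14.57 zmed 0.0979 mean [0.5585 0.2027 0.0979]
handle 149 [485.3 184. ] [37.8 88.9] 12.95 zmed 0.0823 mean [0.4767 0.1812 0.0822]
rackplane n [-0.4536  0.1194  0.8832] tilt 27.98 yaw of slope -14.74 q [ 0.556  -0.2048  0.0716] 1638
tang top 74 a [-53.1 -41.3 -29.7] b [63.  69.2 75.8] h [73.  76.2 78.9] Wmean [ 0.504  -0.1195  0.1195]
grip top 46 a [-70.  -62.6 -56.3] b [-14.3  -7.1  -0.3] h [72.4 74.7 77.7] Wmean [ 0.4667 -0.1888  0.1082]
holder top 681 a [-81.2 -29.7   2.9] b [46.4 73.5 93.5] h [36.6 40.2 44.2] Wmean [ 0.5261 -0.124   0.0908]
weight top 153 a [-78.3 -56.  -43.4] b [-26.5  -2.6  11.7] h [44.2 45.6 48.1] Wmean [ 0.4842 -0.1919  0.0847]
jaw top 244 a [-81.6 -36.3   2.8] b [-82.1 -75.5 -68.7] h [73.2 75.4 78.3] Wmean [ 0.4706 -0.2604  0.1207]
face 2474 a [-74.3  -8.2  25.1] b [-112.4   -7.1  108.5] h [-3.6 -0.7  2.8] Wmean [ 0.5435 -0.2065  0.0647]
scene bench z 0.0011662934749344656
lidtop 4673 [562.  205.9] [112.5 149.4] 14.28 zmed 0.0996 mean [0.5635 0.2085 0.0995]
handle 329 [482.4 200.1] [ 39.6 125.2] 6.81 zmed 0.0835 mean [0.4782 0.1853 0.0834]
rackplane n [-0.1323  0.0984  0.9863] tilt 9.49 yaw of slope -36.64 q [ 0.5426 -0.2033  0.0732] 566
tang top 0
grip top 0
holder top 162 a [-46.8 -28.3 -14.6] b [46.5 71.7 89.9] h [36.4 39.3 43.8] Wmean [ 0.5558 -0.1262  0.1073]
weight top 0
jaw top 0
face 797 a [-94.3 -17.4  67.9] b [-81.8   9.8 220.7] h [-3.9 -0.5  3.7] Wmean [ 0.5601 -0.1569  0.0706]
```

```bash
cat > plan.py <<'E'
# usage: plan.py 'frame jaw x y z yaw n' ... (mm, deg; frames w, c=case xy, r) prints rows from the measured pose
import sys; from h import *
C=np.array([560.4,204.5]); CY=14.4
def f2w(f,x,y,yaw):
    if f=='w': return x,y,yaw
    a=np.radians(CY); return C[0]+x*np.cos(a)-y*np.sin(a),C[1]+x*np.sin(a)+y*np.cos(a),yaw+CY
def w2c(x,y):
    a=np.radians(CY); d=np.array([x,y])-C; return d[0]*np.cos(a)+d[1]*np.sin(a),-d[0]*np.sin(a)+d[1]*np.cos(a)
def st():
    s=get_state(); p=np.array(s['position'])*1000; M=R.from_rotvec(s['tool_rot']).as_matrix()
    return s,p,np.degrees(np.arctan2(M[1,0],M[0,0]))
if __name__=='__main__':
    s,p,yaw=st(); rows=[]
    for a in sys.argv[1:]:
        t=a.split(); f=t[0]; jaw,x,y,z,yw=map(float,t[1:6]); n=int(t[6])
        x,y,yw=f2w(f,x,y,yw); dy=(yw-yaw+180)%360-180
        d=(np.array([x,y,z])-p)/n
        for i in range(n):
            c,q=np.cos(np.radians(yaw)),np.sin(np.radians(yaw))
            r=[jaw,(d[0]*c+d[1]*q)/40,(d[0]*q-d[1]*c)/40,-d[2]/40,-dy/n/5]
            rows.append([round(v,2)+0. for v in r]); yaw+=dy/n
        p=np.array([x,y,z])
    for i in range(0,len(rows),10): print(str([rows[i:i+10]]).replace(' ',''))
    print(len(rows),'max',np.abs(np.array(rows)[:,1:]).max(0))
E
python3 plan.py 'w 0.4 500 -330 250 50 10' 'c 0.4 -91 0 130 90 15' 'c 0.4 -91 0 66 90 3'
```

```text
[[[0.4,np.float64(0.83),np.float64(-0.37),np.float64(-0.07),np.float64(-0.54)],[0.4,np.float64(0.84),np.float64(-0.34),np.float64(-0.07),np.float64(-0.54)],[0.4,np.float64(0.86),np.float64(-0.3),np.float64(-0.07),np.float64(-0.54)],[0.4,np.float64(0.87),np.float64(-0.25),np.float64(-0.07),np.float64(-0.54)],[0.4,np.float64(0.88),np.float64(-0.21),np.float64(-0.07),np.float64(-0.54)],[0.4,np.float64(0.89),np.float64(-0.17),np.float64(-0.07),np.float64(-0.54)],[0.4,np.float64(0.9),np.float64(-0.13),np.float64(-0.07),np.float64(-0.54)],[0.4,np.float64(0.9),np.float64(-0.09),np.float64(-0.07),np.float64(-0.54)],[0.4,np.float64(0.91),np.float64(-0.05),np.float64(-0.07),np.float64(-0.54)],[0.4,np.float64(0.91),np.float64(0.0),np.float64(-0.07),np.float64(-0.54)]]]
[[[0.4,np.float64(0.62),np.float64(-0.58),np.float64(0.2),np.float64(-0.73)],[0.4,np.float64(0.66),np.float64(-0.54),np.float64(0.2),np.float64(-0.73)],[0.4,np.float64(0.69),np.float64(-0.5),np.float64(0.2),np.float64(-0.73)],[0.4,np.float64(0.72),np.float64(-0.46),np.float64(0.2),np.float64(-0.73)],[0.4,np.float64(0.75),np.float
[... 337 characters left out ...]
0.73)],[0.4,np.float64(0.84),np.float64(-0.16),np.float64(0.2),np.float64(-0.73)]]]
[[[0.4,np.float64(0.85),np.float64(-0.1),np.float64(0.2),np.float64(-0.73)],[0.4,np.float64(0.85),np.float64(-0.05),np.float64(0.2),np.float64(-0.73)],[0.4,np.float64(0.85),np.float64(0.01),np.float64(0.2),np.float64(-0.73)],[0.4,np.float64(0.85),np.float64(0.06),np.float64(0.2),np.float64(-0.73)],[0.4,np.float64(0.85),np.float64(0.11),np.float64(0.2),np.float64(-0.73)],[0.4,np.float64(0.0),np.float64(0.0),np.float64(0.53),np.float64(0.0)],[0.4,np.float64(0.0),np.float64(0.0),np.float64(0.53),np.float64(0.0)],[0.4,np.float64(0.0),np.float64(0.0),np.float64(0.53),np.float64(0.0)]]]
28 max [0.91 0.58 0.53 0.73]
```

```bash
sed -i 's/round(v,2)+0\./float(round(v,2))/' plan.py
python3 -m jog '[[[0.4,0.83,-0.37,-0.07,-0.54],[0.4,0.84,-0.34,-0.07,-0.54],[0.4,0.86,-0.3,-0.07,-0.54],[0.4,0.87,-0.25,-0.07,-0.54],[0.4,0.88,-0.21,-0.07,-0.54],[0.4,0.89,-0.17,-0.07,-0.54],[0.4,0.9,-0.13,-0.07,-0.54],[0.4,0.9,-0.09,-0.07,-0.54],[0.4,0.91,-0.05,-0.07,-0.54],[0.4,0.91,0,-0.07,-0.54]]]'
python3 -m jog '[[[0.4,0.62,-0.58,0.2,-0.73],[0.4,0.66,-0.54,0.2,-0.73],[0.4,0.69,-0.5,0.2,-0.73],[0.4,0.72,-0.46,0.2,-0.73],[0.4,0.75,-0.41,0.2,-0.73],[0.4,0.77,-0.36,0.2,-0.73],[0.4,0.8,-0.31,0.2,-0.73],[0.4,0.81,-0.26,0.2,-0.73],[0.4,0.83,-0.21,0.2,-0.73],[0.4,0.84,-0.16,0.2,-0.73]]]'
python3 -m jog '[[[0.4,0.85,-0.1,0.2,-0.73],[0.4,0.85,-0.05,0.2,-0.73],[0.4,0.85,0.01,0.2,-0.73],[0.4,0.85,0.06,0.2,-0.73],[0.4,0.85,0.11,0.2,-0.73],[0.4,0,0,0,0],[0.4,0,0,0,0]]]'
python3 plan.py 'c 0.4 -91 0 66 90 4'
```

```text
time: 1.35
position: [0.5016, -0.3284, 0.2507]
tool_rot: [2.844, 1.334, 0.0]
ft_force: [0.6, 0.2, -0.1]
grip_width: 0.399
time: 2.6
position: [0.4799, 0.0127, 0.1701]
tool_rot: [2.282, 2.159, 0.0]
ft_force: [0.7, -0.3, -0.5]
grip_width: 0.397
time: 3.48
position: [0.4696, 0.1808, 0.1303]
tool_rot: [-1.915, -2.49, 0.001]
ft_force: [1.0, -0.0, 1.0]
grip_width: 0.401
[[[0.4,0.0,0.02,0.4,0.02],[0.4,0.0,0.02,0.4,0.02],[0.4,0.0,0.02,0.4,0.02],[0.4,0.0,0.02,0.4,0.02]]]
4 max [0.   0.02 0.4  0.02]
```

```bash

python3 -m jog '[[[0.3,0,0.08,0,0],[0.3,0,0,0,0],[0.3,0,0,0.4,0],[0.3,0,0,0.4,0],[0.3,0,0,0.4,0],[0.3,0,0,0.4,0],[0,0,0,0,0],[0,0,0,0,0],[0,0,0,0,0]]]' 20
cat > arc.py <<'E'
from plan import *
s,p,yaw=st(); hx=w2c(p[0],p[1]); print('tcp case',np.round(hx,1),'z',p[2].round(1),'yaw',round(yaw-CY,2),s['ft_force'])
r=np.hypot(147,41.5); b=np.arctan2(41.5,147); q0=np.array([-147,41.5])
for k in range(1,17):
    t=1.86*k/16+b; q=np.array([-r*np.cos(t),r*np.sin(t)]); d=(q-q0)/40; q0=q; print(k,'dy %.2f dz %.2f'%(d[0],-d[1]),end=' | ')
E
python3 arc.py
```

```text
time: 4.6
position: [0.4712, 0.1813, 0.0664]
tool_rot: [-1.915, -2.488, 0.005]
ft_force: [-5.3, -0.3, 1.8]
grip_width: 0.117
tcp case [-92.2  -0.3] z 66.4 yaw 90.43 [-5.25609676 -0.30147658  1.8080555 ]
1 dy 0.15 dz -0.42 | 2 dy 0.19 dz -0.40 | 3 dy 0.24 dz -0.37 | 4 dy 0.28 dz -0.34 | 5 dy 0.32 dz -0.31 | 6 dy 0.35 dz -0.27 | 7 dy 0.38 dz -0.23 | 8 dy 0.40 dz -0.18 | 9 dy 0.42 dz -0.13 | 10 dy 0.44 dz -0.08 | 11 dy 0.44 dz -0.03 | 12 dy 0.44 dz 0.02 | 13 dy 0.44 dz 0.07 | 14 dy 0.43 dz 0.12 | 15 dy 0.41 dz 0.17 | 16 dy 0.39 dz 0.22 |
```

```bash

python3 -m jog '[[[0,0,0.15,-0.42,0],[0,0,0.19,-0.40,0],[0,0,0.24,-0.37,0],[0,0,0.28,-0.34,0],[0,0,0.32,-0.31,0],[0,0,0.35,-0.27,0],[0,0,0.38,-0.23,0],[0,0,0.40,-0.18,0]]]'
python3 -m jog '[[[0,0,0.42,-0.13,0],[0,0,0.44,-0.08,0],[0,0,0.44,-0.03,0],[0,0,0.44,0.02,0],[0,0,0.44,0.07,0],[0,0,0.43,0.12,0],[0,0,0.41,0.17,0],[0,0,0.39,0.22,0],[0,0,0,0,0]]]'
python3 arc.py
```

```text
time: 5.6
position: [0.564, 0.2048, 0.1703]
tool_rot: [1.916, 2.486, 0.002]
ft_force: [-2.1, -1.8, 0.3]
grip_width: 0.116
time: 6.72
position: [0.692, 0.238, 0.1548]
tool_rot: [-1.916, -2.486, 0.012]
ft_force: [-12.4, -6.3, 6.3]
grip_width: 0.117
tcp case [135.8  -0.2] z 154.8 yaw 90.35 [-12.39163416  -6.26822821   6.30754129]
1 dy 0.15 dz -0.42 | 2 dy 0.19 dz -0.40 | 3 dy 0.24 dz -0.37 | 4 dy 0.28 dz -0.34 | 5 dy 0.32 dz -0.31 | 6 dy 0.35 dz -0.27 | 7 dy 0.38 dz -0.23 | 8 dy 0.40 dz -0.18 | 9 dy 0.42 dz -0.13 | 10 dy 0.44 dz -0.08 | 11 dy 0.44 dz -0.03 | 12 dy 0.44 dz 0.02 | 13 dy 0.44 dz 0.07 | 14 dy 0.43 dz 0.12 | 15 dy 0.41 dz 0.17 | 16 dy 0.39 dz 0.22 |
```

```bash

python3 -m jog '[[[0.3,0,0,0,0],[0.3,0,0,0,0],[0.3,0,0,-0.8,0],[0.3,0,0,-0.8,0]]]' 
python3 plan.py 'w 0.4 480 -20 260 180 10'
```

```text
time: 7.22
position: [0.6953, 0.2401, 0.2189]
tool_rot: [1.916, 2.488, 0.004]
ft_force: [0.2, 0.2, 0.8]
grip_width: 0.297
[[[0.4,-0.49,-0.69,-0.1,-1.5],[0.4,-0.4,-0.74,-0.1,-1.5],[0.4,-0.3,-0.79,-0.1,-1.5],[0.4,-0.19,-0.82,-0.1,-1.5],[0.4,-0.08,-0.84,-0.1,-1.5],[0.4,0.03,-0.84,-0.1,-1.5],[0.4,0.14,-0.83,-0.1,-1.5],[0.4,0.25,-0.81,-0.1,-1.5],[0.4,0.35,-0.77,-0.1,-1.5],[0.4,0.45,-0.72,-0.1,-1.5]]]
10 max [0.49 0.84 0.1  1.5 ]
```

```bash
python3 -c "
from h import *
im,d=snap('scene');np.savez('scene1.npz',im=im,d=d);im2,d2=snap('top');np.savez('top1.npz',im=im2,d=d2)
save(np.hstack([cv2.resize(im[200:370,280:480],(400,340)),cv2.resize(im2[130:300,130:330],(400,340))]),'pics/open.png')"
```

```text
(no output)
```

View pics/open.png

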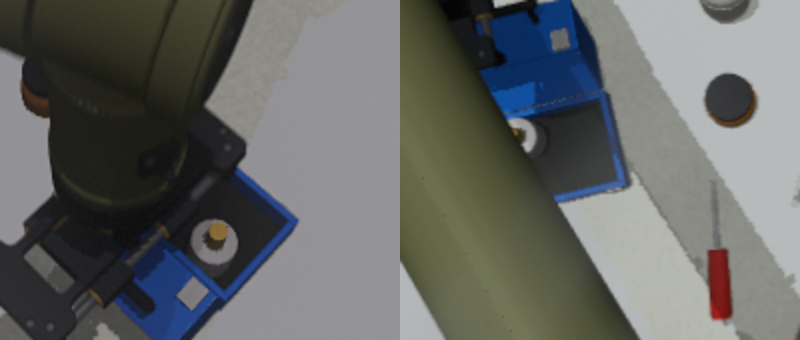

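The lid stands open. In the scene camera, weight_b's grip is at about pixel (389,316).

```bash
python3 -c "
from plan import *
for n in('scene','top'):
    z=np.load(n+'1.npz'); im=z['im']; W=cloud(n,z['d'])*1000; hsv=cv2.cvtColor(im,cv2.COLOR_RGB2HSV).astype(int)
    br=(abs(hsv[...,0]-20)<9)&(hsv[...,1]>100)
    m=br&(W[...,2]>79)&(W[...,2]<90)&(W[...,1]>100)
    q=W[m]; print(n,m.sum(),'grip',np.round(np.mean(q,0),1), 'case',np.round(w2c(*((q.max(0)+q.min(0))/2)[:2]),1),np.round(w2c(*q.mean(0)[:2]),1))
    v=hsv[...,1]<60
    m=v&(abs(W[...,2]-54)<4)&(W[...,1]>100); c=np.array([w2c(*p[:2]) for p in W[m]]); c=c[(abs(c[:,0])<50)&(abs(c[:,1])<70)]
    print('body top',len(c),np.percentile(c,[2,98],axis=0).round(1))
    bl=(abs(hsv[...,0]-113)<15)&(hsv[...,1]>120)&(abs(W[...,2]-36)<3); c=np.array([w2c(*p[:2]) for p in W[bl]]); c=c[(abs(c[:,0])<75)&(abs(c[:,1])<90)]
    print('rim',len(c),np.percentile(c,[1,99],axis=0).round(1))
"
python3 plan.py 'c 0.5 -45 25 230 180 10' 'c 0.5 22 25 110 180 4'
```

```text
scene 71 grip [577.9 241.3  85.1] case [26.1 31.3] [26.1 31.3]
body top 327 [[ 5.4 10.1]
 [47.5 52. ]]
rim 464 [[-53.6  -6.3]
 [ 56.8  74.9]]
top 3 grip [577.6 233.1  81.4] case [23.9 23.6] [23.7 23.4]
body top 120 [[ 4.9  9.4]
 [42.9 32.5]]
rim 651 [[-56.9 -74.8]
 [ 74.6  43.9]]
[[[0.5,0.06,-0.47,-0.02,-1.79],[0.5,0.13,-0.45,-0.02,-1.79],[0.5,0.2,-0.42,-0.02,-1.79],[0.5,0.27,-0.39,-0.02,-1.79],[0.5,0.32,-0.34,-0.02,-1.79],[0.5,0.37,-0.29,-0.02,-1.79],[0.5,0.41,-0.23,-0.02,-1.79],[0.5,0.44,-0.16,-0.02,-1.79],[0.5,0.46,-0.09,-0.02,-1.79],[0.5,0.47,-0.02,-0.02,-1.79]]]
[[[0.5,-0.42,-0.0,0.75,0.0],[0.5,-0.42,-0.0,0.75,0.0],[0.5,-0.42,-0.0,0.75,0.0],[0.5,-0.42,-0.0,0.75,0.0]]]
14 max [0.47 0.47 0.75 1.79]
```

```bash
sed -i 's/560.4,204.5/559.4,204.3/' plan.py; python3 plan.py 'c 0.4 23.5 30 200 180 18' 'c 0.4 23.5 30 58 180 6' | sed 's/\.0,/,/g'
```

```text
[[[0.4,0.04,-0.17,0.03,-1.0],[0.4,0.05,-0.16,0.03,-1.0],[0.4,0.07,-0.16,0.03,-1.0],[0.4,0.08,-0.15,0.03,-1.0],[0.4,0.09,-0.14,0.03,-1.0],[0.4,0.11,-0.13,0.03,-1.0],[0.4,0.12,-0.12,0.03,-1.0],[0.4,0.13,-0.11,0.03,-1.0],[0.4,0.14,-0.1,0.03,-1.0],[0.4,0.14,-0.09,0.03,-1.0]]]
[[[0.4,0.15,-0.08,0.03,-1.0],[0.4,0.16,-0.06,0.03,-1.0],[0.4,0.16,-0.05,0.03,-1.0],[0.4,0.17,-0.03,0.03,-1.0],[0.4,0.17,-0.02,0.03,-1.0],[0.4,0.17,-0,0.03,-1.0],[0.4,0.17,0.01,0.03,-1.0],[0.4,0.17,0.02,0.03,-1.0],[0.4,-0,0,0.59,-0.0],[0.4,-0,0,0.59,-0.0]]]
[[[0.4,-0,0,0.59,-0.0],[0.4,-0,0,0.59,-0.0],[0.4,-0,0,0.59,-0.0],[0.4,-0,0,0.59,-0.0]]]
24 max [0.17 0.17 0.59 1.  ]
```

```bash

python3 -m jog '[[[0.4,0.04,-0.17,0.03,-1],[0.4,0.05,-0.16,0.03,-1],[0.4,0.07,-0.16,0.03,-1],[0.4,0.08,-0.15,0.03,-1],[0.4,0.09,-0.14,0.03,-1],[0.4,0.11,-0.13,0.03,-1],[0.4,0.12,-0.12,0.03,-1],[0.4,0.13,-0.11,0.03,-1],[0.4,0.14,-0.1,0.03,-1],[0.4,0.14,-0.09,0.03,-1]]]' >/dev/null
python3 -m jog '[[[0.4,0.15,-0.08,0.03,-1],[0.4,0.16,-0.06,0.03,-1],[0.4,0.16,-0.05,0.03,-1],[0.4,0.17,-0.03,0.03,-1],[0.4,0.17,-0.02,0.03,-1],[0.4,0.17,0,0.03,-1],[0.4,0.17,0.01,0.03,-1],[0.4,0.17,0.02,0.03,-1],[0.4,0,0,0.59,0],[0.4,0,0,0.59,0]]]'
python3 arc.py|head -1; python3 plan.py 'c 0.4 23.5 30 58 180 4'
```

```text
time: 9.82
position: [0.5726, 0.2374, 0.1482]
tool_rot: [-0.404, 3.113, 0.001]
ft_force: [0.6, -0.4, -0.3]
grip_width: 0.4
tcp case [21.  28.8] z 148.2 yaw -179.62 [ 0.63130952 -0.39058323 -0.33565353]
[[[0.4,-0.02,0.01,0.56,0.02],[0.4,-0.02,0.01,0.56,0.02],[0.4,-0.02,0.01,0.56,0.02],[0.4,-0.02,0.01,0.56,0.02]]]
4 max [0.02 0.01 0.56 0.02]
```

```bash

python3 -m jog '[[[0.4,-0.02,0.01,0.56,0],[0.4,-0.02,0.01,0.56,0],[0.4,-0.02,0.01,0.56,0],[0.4,-0.02,0.01,0.56,0],[0.1,0,0,0,0],[0.1,0,0,0,0],[0.1,0,0,0,0]]]' 10
python3 arc.py|head -1;
python3 -m jog '[[[0.1,0,0.1,-0.02,0],[0.1,0,0.1,0,0],[0.1,0,0.05,0,0],[0.1,0,0.05,0,0],[0.1,0,0,0,0]]]' 
python3 arc.py|head -1
```

```text
time: 10.7
position: [0.5743, 0.2401, 0.0591]
tool_rot: [-0.405, 3.114, 0.0]
ft_force: [-1.0, 0.6, -0.4]
grip_width: 0.204
tcp case [23.4 30.9] z 59.1 yaw -179.57 [-0.96977363  0.57903154 -0.37403512]
time: 11.32
position: [0.5707, 0.2519, 0.0592]
tool_rot: [0.406, -3.115, -0.001]
ft_force: [0.6, 0.4, -3.1]
grip_width: 0.206
tcp case [22.8 43.3] z 59.2 yaw -179.54 [ 0.59710255  0.3605457  -3.05892474]
```

```bash

python3 -m jog '[[[0.1,-0.02,0.05,0,0],[0.1,-0.02,0.03,0,0],[0.1,0,0,0,0]]]' 
python3 arc.py|head -1
```

```text
time: 11.7
position: [0.5718, 0.2536, 0.0594]
tool_rot: [0.404, -3.115, 0.004]
ft_force: [-2.0, -4.8, 1.0]
grip_width: 0.203
tcp case [24.3 44.7] z 59.4 yaw -179.61 [-1.96545571 -4.7829483   0.98178543]
```

```bash

python3 -m jog '[[[0.1,-0.04,-0.01,0,0],[0.1,-0.02,-0.01,0,0],[0.1,0,0,0,0]]]' ; python3 arc.py|head -1
python3 -m jog '[[[0.35,0,0,0,0],[0.35,0,0,0,0],[0.35,0,0,-0.3,0],[0.35,0,0,-0.9,0],[0.35,0,0,-0.9,0],[0.35,0,0,-0.5,0]]]' 
python3 arc.py|head -1; python3 plan.py 'w 0.35 470.6 -188.4 165 165.2 13' 'w 0.35 470.6 -188.4 88 165.2 4'
```

```text
time: 12.08
position: [0.5734, 0.2541, 0.0597]
tool_rot: [0.405, -3.113, 0.002]
ft_force: [-3.6, -5.1, 3.6]
grip_width: 0.198
tcp case [25.9 44.8] z 59.7 yaw -179.59 [-3.58132043 -5.1007851   3.57215068]
time: 12.82
position: [0.5751, 0.256, 0.1662]
tool_rot: [-0.406, 3.112, 0.002]
ft_force: [0.1, 0.2, -0.9]
grip_width: 0.346
tcp case [28.  46.2] z 166.2 yaw -179.54 [ 0.13611017  0.15726842 -0.90590894]
[[[0.35,0.41,-0.77,0.0,0.46],[0.35,0.38,-0.79,0.0,0.46],[0.35,0.35,-0.8,0.0,0.46],[0.35,0.32,-0.82,0.0,0.46],[0.35,0.29,-0.83,0.0,0.46],[0.35,0.25,-0.84,0.0,0.46],[0.35,0.22,-0.85,0.0,0.46],[0.35,0.18,-0.86,0.0,0.46],[0.35,0.15,-0.86,0.0,0.46],[0.35,0.12,-0.87,0.0,0.46]]]
[[[0.35,0.08,-0.87,0.0,0.46],[0.35,0.05,-0.88,0.0,0.46],[0.35,0.01,-0.88,0.0,0.46],[0.35,0.0,0.0,0.48,-0.0],[0.35,0.0,0.0,0.48,-0.0],[0.35,0.0,0.0,0.48,-0.0],[0.35,0.0,0.0,0.48,-0.0]]]
17 max [0.41 0.88 0.48 0.46]
```

```bash

python3 -m jog '[[[0.35,0.41,-0.77,0,0.46],[0.35,0.38,-0.79,0,0.46],[0.35,0.35,-0.8,0,0.46],[0.35,0.32,-0.82,0,0.46],[0.35,0.29,-0.83,0,0.46],[0.35,0.25,-0.84,0,0.46],[0.35,0.22,-0.85,0,0.46],[0.35,0.18,-0.86,0,0.46],[0.35,0.15,-0.86,0,0.46],[0.35,0.12,-0.87,0,0.46]]]' >/dev/null
python3 -m jog '[[[0.35,0.08,-0.87,0,0.46],[0.35,0.05,-0.88,0,0.46],[0.35,0.01,-0.88,0,0.46],[0.35,0,0,0,0]]]'
python3 plan.py 'w 0.35 470.6 -188.4 88 165.2 4'
python3 -c "
from h import *
im,d=snap('scene');np.savez('scene2.npz',im=im,d=d);im2,d2=snap('top');np.savez('top2.npz',im=im2,d=d2)
save(np.hstack([cv2.resize(im[80:220,230:400],(400,330)),cv2.resize(im2[130:300,130:330],(400,340))[:330]]),'pics/rack1.png')"
```

```text
time: 14.58
position: [0.4674, -0.1925, 0.1631]
tool_rot: [-0.421, -3.113, 0.001]
ft_force: [0.5, 0.9, -0.0]
grip_width: 0.353
[[[0.35,-0.01,0.03,0.47,-0.03],[0.35,-0.01,0.03,0.47,-0.03],[0.35,-0.01,0.03,0.47,-0.03],[0.35,-0.01,0.03,0.47,-0.03]]]
4 max [0.01 0.03 0.47 0.03]
```

View pics/rack1.png

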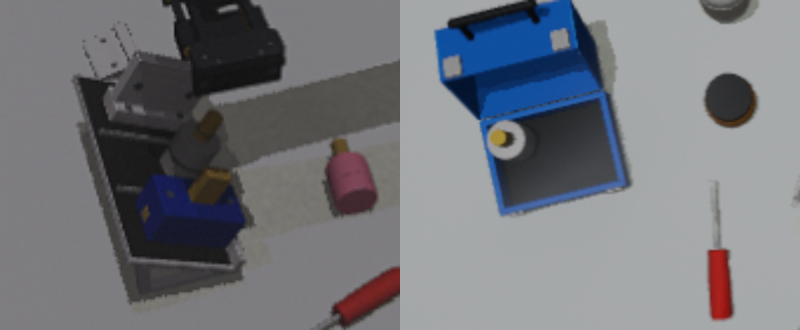

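The top view shows weight_b at crop (500,138), tight in the +y/hinge corner. On the rack, the three parts stand untouched below the gripper.

```bash

python3 -m jog '[[[0.35,-0.01,0.03,0.47,-0.03],[0.35,-0.01,0.03,0.47,-0.03],[0.35,-0.01,0.03,0.47,-0.03],[0.35,-0.01,0.03,0.47,-0.03],[0.1,0,0,0,0],[0.1,0,0,0,0],[0.1,0,0,0,0],[0.1,0,0,0,0]]]' 12
python3 -m jog '[[[0.1,0,0,-0.1,0],[0.1,0,0,-0.2,0],[0.1,0,0,-0.4,0],[0.1,0,0,-0.4,0],[0.1,0,0,-0.4,0],[0.1,0,0,-0.4,0],[0.1,0,0,0,0]]]'
```

```text
time: 15.68
position: [0.4714, -0.1846, 0.0883]
tool_rot: [0.396, 3.116, -0.0]
ft_force: [0.6, -0.9, -3.9]
grip_width: 0.203
time: 16.55
position: [0.4724, -0.1851, 0.1658]
tool_rot: [0.396, 3.114, -0.003]
ft_force: [0.8, -0.4, -5.8]
grip_width: 0.2
```

```bash
python3 -c "
from h import *
im,d=snap('scene');np.savez('scene3.npz',im=im,d=d);im2,d2=snap('top')
save(np.hstack([cv2.resize(im[80:220,230:400],(400,330)),cv2.resize(im2[180:280,310:450],(400,330))[:330]]),'pics/lift1.png')"
```

```text
(no output)
```

View pics/lift1.png

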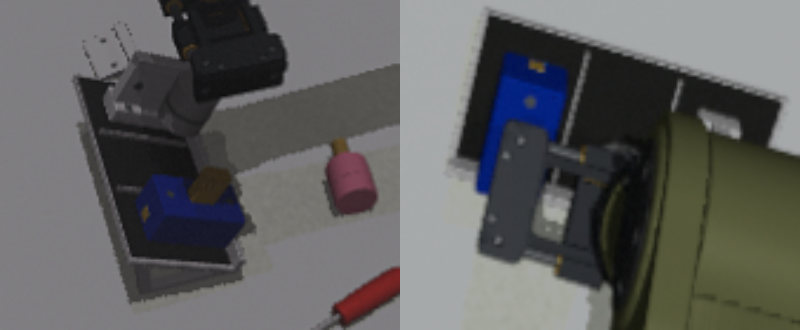

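The weight is lifted (5.8 N on the wrist). Next I check its tilt from the depth.

```bash
python3 -c "
from plan import *
s,p,yaw=st(); print(p.round(1),np.round(s['torque'],3),np.round(s['ft_force'],2))
from scipy.optimize import least_squares
z=np.load('scene3.npz'); W=cloud('scene',z['d'])*1000; hsv=cv2.cvtColor(z['im'],cv2.COLOR_RGB2HSV).astype(int)
D=W-p; a=np.radians(-14.8); u=D[...,0]*np.cos(a)+D[...,1]*np.sin(a); v=-D[...,0]*np.sin(a)+D[...,1]*np.cos(a); w=D[...,2]
m=(abs(v)<26)&(w<-3)&(w>-75)&(abs(u)<60)&(hsv[...,1]<60)&(hsv[...,2]>40)&(W[...,2]>80)
Q=np.c_[u[m],v[m],w[m]]; print(len(Q),Q.min(0).round(),Q.max(0).round())
# signed distance fit of body cylinder r22.5, base at 66 below grip point.., pivot point at (u0,0,w0)
def f(t):
    th,u0,v0,w0=t; ax=np.array([-np.sin(th),0,np.cos(th)]); d=Q-[u0,v0,w0]; h=d@ax; r=np.linalg.norm(d-np.outer(h,ax),axis=1)
    qx=r-22.5; qz=abs(h-24)-24
    return np.where((qx>0)|(qz>0),np.hypot(np.maximum(qx,0),np.maximum(qz,0)),np.maximum(qx,qz))
for th0 in(0,.26,.52,-.3):
    r=least_squares(f,[th0,40*np.sin(th0),0,-52],loss='soft_l1'); print(np.degrees(r.x[0]).round(1),r.x[1:].round(1),round(r.cost/len(Q),3))
"
```

```text
[ 471.1 -184.7  164.1] [ 0.082 -0.059  0.005] [-0.23 -0.13 -5.04]
195 [  2.  -7. -43.] [54. 25. -3.]
-64.3 [ -0.8   2.2 -35.8] 1.724
25.8 [ 33.8   1.  -44.7] 0.498
26.2 [ 34.7   1.1 -46.2] 0.502
-64.3 [ -0.8   2.2 -35.8] 1.724
```

```bash
python3 plan.py 'w 0.1 480 -160 205 170 2' 'c 0.1 -18 -15 205 180 10'  'c 0.1 -18 -15 65 180 7'
```

```text
[[[0.1,-0.03,0.33,-0.51,-0.45],[0.1,-0.04,0.33,-0.51,-0.45],[0.1,-0.01,0.88,-0.0,-0.49],[0.1,-0.05,0.88,-0.0,-0.49],[0.1,-0.09,0.87,-0.0,-0.49],[0.1,-0.12,0.87,-0.0,-0.49],[0.1,-0.16,0.86,-0.0,-0.49],[0.1,-0.2,0.86,-0.0,-0.49],[0.1,-0.23,0.85,-0.0,-0.49],[0.1,-0.27,0.84,-0.0,-0.49]]]
[[[0.1,-0.3,0.82,-0.0,-0.49],[0.1,-0.34,0.81,-0.0,-0.49],[0.1,-0.0,0.0,0.5,-0.0],[0.1,-0.0,0.0,0.5,-0.0],[0.1,-0.0,0.0,0.5,-0.0],[0.1,-0.0,0.0,0.5,-0.0],[0.1,-0.0,0.0,0.5,-0.0],[0.1,-0.0,0.0,0.5,-0.0],[0.1,-0.0,0.0,0.5,-0.0]]]
19 max [0.34 0.88 0.51 0.49]
```

```bash

python3 -m jog '[[[0.1,-0.03,0.33,-0.51,-0.45],[0.1,-0.04,0.33,-0.51,-0.45],[0.1,-0.01,0.6,0,-0.49],[0.1,-0.05,0.88,0,-0.49],[0.1,-0.09,0.87,0,-0.49],[0.1,-0.12,0.87,0,-0.49],[0.1,-0.16,0.86,0,-0.49],[0.1,-0.2,0.86,0,-0.49],[0.1,-0.23,0.85,0,-0.49],[0.1,-0.27,0.84,0,-0.49]]]' >/dev/null
python3 -m jog '[[[0.1,-0.3,0.82,0,-0.49],[0.1,-0.34,0.81,0,-0.49],[0.1,0,0.28,0,0],[0.1,0,0,0,0]]]'
python3 arc.py|head -1; python3 plan.py 'c 0.1 -18 -15 105 180 4'  'c 0.1 -18 -15 65 180 4'
```

```text
time: 18.4
position: [0.5388, 0.1868, 0.2039]
tool_rot: [0.402, -3.114, 0.0]
ft_force: [0.3, -0.7, -4.8]
grip_width: 0.202
tcp case [-24.3 -11.8] z 203.9 yaw -179.7 [ 0.28291423 -0.7381718  -4.79570677]
[[[0.1,-0.04,-0.02,0.62,0.01],[0.1,-0.04,-0.02,0.62,0.01],[0.1,-0.04,-0.02,0.62,0.01],[0.1,-0.04,-0.02,0.62,0.01],[0.1,-0.0,0.0,0.25,-0.0],[0.1,-0.0,0.0,0.25,-0.0],[0.1,-0.0,0.0,0.25,-0.0],[0.1,-0.0,0.0,0.25,-0.0]]]
8 max [0.04 0.02 0.62 0.01]
```

```bash

python3 -m jog '[[[0.1,-0.04,-0.02,0.62,0],[0.1,-0.04,-0.02,0.62,0],[0.1,-0.04,-0.02,0.62,0],[0.1,-0.04,-0.02,0.62,0],[0.1,0,0,0.25,0],[0.1,0,0,0.25,0],[0.1,0,0,0.25,0],[0.1,0,0,0.25,0],[0.1,0,0,0,0]]]'
python3 arc.py|head -1
python3 -m jog '[[[0.1,-0.15,0,0,0],[0.1,-0.15,0,0,0],[0.1,-0.15,0,0,0],[0.1,0,0,0,0]]]'
python3 arc.py|head -1
python3 -m jog '[[[0.1,-0.15,0,0,0],[0.1,-0.15,0,0,0],[0.1,0,0,0,0]]]'
python3 arc.py|head -1
```

```text
time: 19.52
position: [0.5477, 0.1843, 0.0658]
tool_rot: [-0.398, 3.116, 0.0]
ft_force: [0.1, -0.2, -4.3]
grip_width: 0.201
tcp case [-16.3 -16.4] z 65.8 yaw -179.86 [ 0.12463489 -0.22343335 -4.34339776]
time: 20.02
position: [0.5654, 0.1888, 0.0657]
tool_rot: [-0.397, 3.116, 0.001]
ft_force: [0.5, 0.2, -3.7]
grip_width: 0.205
tcp case [  2.  -16.5] z 65.7 yaw -179.88 [ 0.52766971  0.1800407  -3.74725348]
time: 20.4
position: [0.5767, 0.1917, 0.0655]
tool_rot: [0.397, -3.116, -0.0]
ft_force: [-0.7, -0.9, -4.8]
grip_width: 0.2
tcp case [ 13.6 -16.5] z 65.5 yaw -179.88 [-0.6731168  -0.93279632 -4.84620029]
```

```bash

python3 -m jog '[[[0.1,-0.15,0,0,0],[0.1,-0.12,0,0,0],[0.1,-0.06,0,0,0],[0.1,0,0,0,0]]]'
python3 arc.py|head -1
python3 -c "
from h import *
im,d=snap('scene');np.savez('scene4.npz',im=im,d=d);im2,d2=snap('top')
save(np.hstack([cv2.resize(im[200:370,280:480],(400,340)),cv2.resize(im2[130:300,130:330],(400,340))]),'pics/up1.png')"
```

```text
time: 20.9
position: [0.589, 0.1949, 0.0655]
tool_rot: [0.397, -3.116, 0.0]
ft_force: [-1.2, -0.2, -4.1]
grip_width: 0.203
tcp case [ 26.4 -16.4] z 65.5 yaw -179.87 [-1.18319554 -0.24409279 -4.10586848]
```

View pics/up1.png

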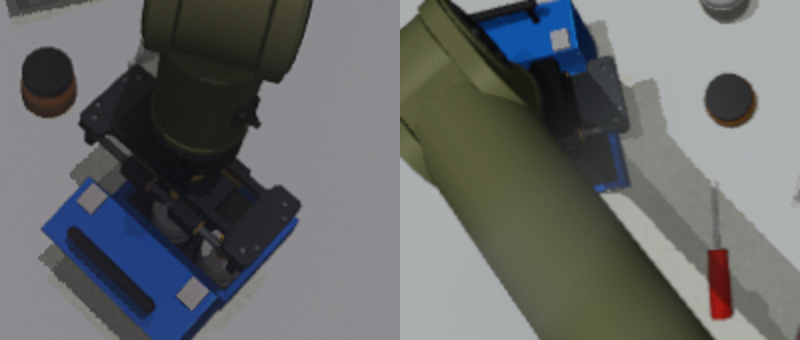

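The gripper is at the hinge wall. Both chrome bodies show in the scene view, at crop (170,225) and (215,245).

```bash
cat > tilt.py <<'E'
from plan import *
from scipy.optimize import least_squares
import sys
def fit(f,y0):
    z=np.load(f); W=cloud('scene',z['d'])*1000; hsv=cv2.cvtColor(z['im'],cv2.COLOR_RGB2HSV).astype(int)
    a=np.radians(CY); d=W[...,:2]-C-[1.6,1]; u=d[...,0]*np.cos(a)+d[...,1]*np.sin(a); v=-d[...,0]*np.sin(a)+d[...,1]*np.cos(a); w=W[...,2]-7
    m=(abs(v-y0)<27)&(w<56)&(w>8)&(abs(u)<50)&(hsv[...,1]<70)&(hsv[...,2]>50)
    Q=np.c_[u[m],v[m],w[m]]; print(len(Q),Q.min(0).round(),Q.max(0).round())
    def g(t):
        th,u0,v0,w0=t; ax=np.array([-np.sin(th),0,np.cos(th)]); d=Q-[u0,v0,w0]; h=d@ax; r=np.linalg.norm(d-np.outer(h,ax),axis=1)
        qx=r-22.5; qz=abs(h-24)-24
        return np.where((qx>0)|(qz>0),np.hypot(np.maximum(qx,0),np.maximum(qz,0)),np.maximum(qx,qz))
    for th0 in(0,.26,.5):
        r=least_squares(g,[th0,22,y0,2],loss='soft_l1'); print('tilt',np.degrees(r.x[0]).round(1),r.x[1:].round(1),round(r.cost/len(Q),3))
if __name__=='__main__':
    for y in sys.argv[2:]: fit(sys.argv[1],float(y))
E
python3 tilt.py scene4.npz -16 44
```

```text
76 [ 33. -36.  46.] [48. -1. 54.]
tilt 8.7 [ 31.3 -16.6   0.5] 0.556
tilt -351.3 [ 31.3 -16.6   0.5] 0.556
tilt -351.3 [ 31.3 -16.6   0.5] 0.556
142 [14. 23.  8.] [47. 65. 51.]
tilt 1.7 [24.5 43.8 -0.3] 0.471
tilt 1.7 [24.5 43.8 -0.3] 0.471
tilt -98.5 [-5.5 41.7 33.5] 1.039
```

```bash

python3 -m jog '[[[0.1,-0.08,0,0.03,0],[0.1,-0.03,0,0.04,0],[0.1,0,0,0.05,0],[0.1,0,0,0,0]]]'
python3 arc.py|head -1
python3 -m jog '[[[0.1,0,0,0.06,0],[0.1,0,0,0.06,0],[0.1,0,0,0,0]]]' 8
python3 arc.py|head -1
```

```text
time: 21.5
position: [0.5936, 0.1965, 0.0634]
tool_rot: [-0.397, 3.116, -0.002]
ft_force: [-7.9, -3.3, 10.9]
grip_width: 0.201
tcp case [ 31.1 -16.1] z 63.4 yaw -179.86 [-7.91369706 -3.2683763  10.85281607]
time: 21.88
position: [0.5955, 0.197, 0.0589]
tool_rot: [-0.397, 3.112, 0.0]
ft_force: [-2.0, -1.1, 7.0]
grip_width: 0.207
tcp case [ 33.2 -16.1] z 58.9 yaw -179.87 [-1.95052485 -1.06957486  6.96132737]
```

```bash

python3 -m jog '[[[0.25,0,0,0,0],[0.3,0,0,0,0],[0.3,0.18,0,0,0],[0.3,0,0,0,0]]]' 
python3 arc.py|head -1
python3 -c "
from h import *
im,d=snap('scene');np.savez('scene4.npz',im=im,d=d)"
python3 tilt.py scene4.npz -16 44
```

```text
time: 22.38
position: [0.5858, 0.1941, 0.0559]
tool_rot: [0.398, -3.116, 0.001]
ft_force: [-0.0, -0.1, -0.6]
grip_width: 0.294
tcp case [ 23.1 -16.4] z 55.9 yaw -179.85 [-0.03233594 -0.11828932 -0.55793846]
67 [ 30. -34.  44.] [45. -5. 51.]
tilt 20.0 [ 37.1 -17.1  -2.3] 0.511
tilt 20.0 [ 37.1 -17.1  -2.3] 0.511
tilt -340.0 [ 37.1 -17.1  -2.3] 0.511
138 [14. 23.  8.] [47. 65. 51.]
tilt 0.9 [24.1 43.5  0.1] 0.552
tilt 79.0 [59.9 40.7 22.7] 1.201
tilt -95.4 [-5.3 40.4 31.8] 1.142
```

```bash

python3 -m jog '[[[0.1,0,0,-0.06,0],[0.1,0,0,0,0],[0.1,0,0,0,0]]]' 10
python3 arc.py|head -1
python3 -m jog '[[[0.1,0.2,0,-0.02,0],[0.1,0.2,0,0,0],[0.1,0.2,0,0,0],[0.1,0.2,0,0,0],[0.1,0.2,0,0,0],[0.1,0.15,0,0,0],[0.1,0,0,0,0]]]'
python3 arc.py|head -1
```

```text
time: 22.8
position: [0.5867, 0.1942, 0.0589]
tool_rot: [-0.397, 3.116, -0.0]
ft_force: [-0.1, -0.9, 3.1]
grip_width: 0.205
tcp case [ 24.  -16.6] z 58.9 yaw -179.88 [-0.07952389 -0.8819797   3.12390898]
time: 23.68
position: [0.5405, 0.1822, 0.0588]
tool_rot: [0.397, -3.114, 0.001]
ft_force: [-1.5, -0.6, 1.2]
grip_width: 0.202
tcp case [-23.8 -16.7] z 58.8 yaw -179.86 [-1.53131675 -0.61310883  1.20847316]
```

```bash

python3 -m jog '[[[0.1,0,0.25,0,0],[0.1,0,0.25,0,0],[0.1,0,0.25,0,0],[0.1,0,0.25,0,0],[0.1,0,0.25,0,0],[0.1,0,0.15,0,0],[0.1,0,0.12,0,0],[0.1,0,0.06,0,0],[0.1,0,0,0,0]]]'
python3 arc.py|head -1
```

```text
time: 24.8
position: [0.5163, 0.2392, 0.0564]
tool_rot: [0.394, -3.095, 0.018]
ft_force: [-18.9, -13.9, 10.4]
grip_width: 0.298
tcp case [-33.   44.5] z 56.4 yaw -179.89 [-18.85997956 -13.93503831  10.39433709]
```

```bash

python3 -c "
from h import *
im,d=snap('scene');np.savez('scene5.npz',im=im,d=d);im2,d2=snap('top')
save(np.hstack([cv2.resize(im[200:370,280:480],(400,340)),cv2.resize(im2[130:300,130:330],(400,340))]),'pics/a2.png')"
```

```text
(no output)
```

View pics/a2.png

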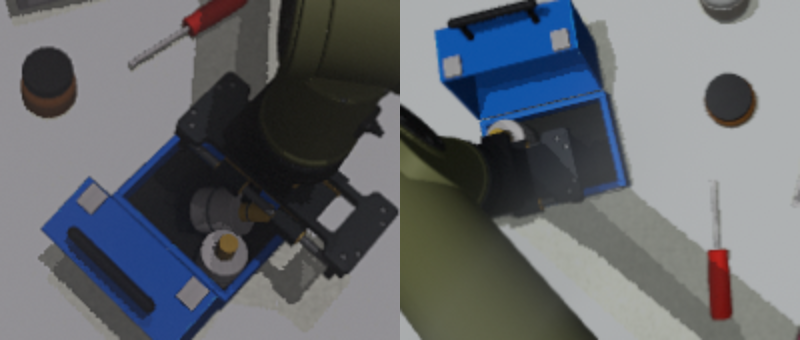

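Weight_a has tipped: its body is at crop (215,212) and its grip at (255,212), pointing to the front and +y. I fit its pose before moving.

```bash
cat > pose.py <<'E'
from plan import *
from scipy.optimize import least_squares
import sys
def pts(f,lo=(-60,-66,6),hi=(50,66,90)):
    z=np.load(f); W=cloud('scene',z['d'])*1000; hsv=cv2.cvtColor(z['im'],cv2.COLOR_RGB2HSV).astype(int)
    a=np.radians(CY); d=W[...,:2]-C-[1.6,1]; Q=np.dstack([d[...,0]*np.cos(a)+d[...,1]*np.sin(a),-d[...,0]*np.sin(a)+d[...,1]*np.cos(a),W[...,2]-7])
    ok=np.all((Q>lo)&(Q<hi),axis=2)
    chrome=ok&(hsv[...,1]<75)&(hsv[...,2]>55); brass=ok&(abs(hsv[...,0]-20)<10)&(hsv[...,1]>90)
    return Q,chrome,brass
def cyl(d,ax,r0,h0,h1):
    h=d@ax; r=np.linalg.norm(d-np.outer(h,ax),axis=1); qx=r-r0; qz=abs(h-(h0+h1)/2)-(h1-h0)/2
    return np.where((qx>0)|(qz>0),np.hypot(np.maximum(qx,0),np.maximum(qz,0)),np.maximum(qx,qz))
def fit(f,excl=None):
    Q,c,b=pts(f)
    far=lambda m:(np.hypot(Q[...,0]-25,Q[...,1]-44)>26)&m
    A=Q[far(c)]; B=Q[far(b)]; A=A[A[:,2]>4]; print('chrome',len(A),A.min(0).round(),A.max(0).round(),'brass',len(B),B.min(0).round() if len(B) else '',B.max(0).round() if len(B) else '', B.mean(0).round())
    best=None
    for th in(0.3,.8,1.3,1.6):
        for ph in(2.0,2.6,3.14,3.7):
            def g(t):
                ax=np.array([np.sin(t[0])*np.cos(t[1]),np.sin(t[0])*np.sin(t[1]),np.cos(t[0])]); 
                return np.r_[cyl(A-t[2:5],ax,22.5,0,48),cyl(B-t[2:5],ax,9,48,78)]
            m=A.mean(0); ax0=np.array([np.sin(th)*np.cos(ph),np.sin(th)*np.sin(ph),np.cos(th)])
            r=least_squares(g,[th,ph,*(m-24*ax0-[0,0,12])],loss='soft_l1',f_scale=2)
            if best is None or r.cost<best.cost: best=r
    t=best.x; ax=np.array([np.sin(t[0])*np.cos(t[1]),np.sin(t[0])*np.sin(t[1]),np.cos(t[0])])
    print('cost',best.cost/(len(A)+len(B)),'tilt',np.degrees(t[0]).round(1),'dir',np.degrees(t[1]).round(1),'base',t[2:].round(1),'tip',(t[2:]+78*ax).round(1))
if __name__=='__main__': fit(sys.argv[1])
E
python3 pose.py scene5.npz
```

```text
chrome 73 [ -1. -10.  22.] [19. 29. 58.] brass 97 [-25.  25.  45.] [-9. 56. 73.] [-17.  41.  61.]
cost 0.43825766828737356 tilt 52.5 dir 114.2 base [-1.8 -3.7 17.6] tip [-27.2  52.7  65. ]
```

```bash

python3 -m jog '[[[0.1,-0.07,-0.12,-0.08,0],[0.1,-0.07,-0.12,-0.07,0],[0.1,-0.07,-0.12,-0.06,0],[0.1,-0.07,-0.12,-0.05,0],[0.1,-0.07,-0.12,-0.04,0],[0.1,-0.07,-0.12,-0.03,0],[0.1,0,0,0,0]]]' 15
python3 arc.py|head -1
python3 -c "
from h import *
im,d=snap('scene');np.savez('scene6.npz',im=im,d=d)"
python3 pose.py scene6.npz
```

```text
time: 25.78
position: [0.5483, 0.2194, 0.0714]
tool_rot: [0.397, -3.113, 0.003]
ft_force: [-1.4, -4.3, -1.7]
grip_width: 0.232
tcp case [-7.  17.4] z 71.4 yaw -179.88 [-1.39421624 -4.30786071 -1.66083299]
chrome 157 [-59.  -9.  23.] [19. 63. 60.] brass 30 [ 3. 12. 72.] [12. 23. 84.] [ 8. 17. 80.]
cost 4.909587020291792 tilt -22.3 dir 236.8 base [-13.6  -2.5   8.3] tip [ 2.6 22.3 80.5]
```

```bash

python3 -c "
from h import *
z=np.load('scene6.npz');im=z['im']
save(cv2.resize(im[210:350,310:450],(700,600),interpolation=cv2.INTER_CUBIC),'pics/a3.png')"
```

```text
(no output)
```

View pics/a3.png

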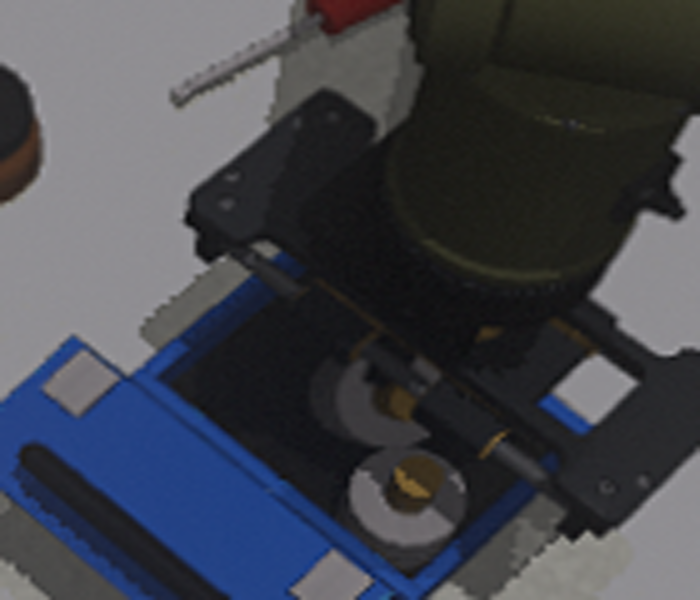

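The weight is now nearly upright: its body is at crop (365,400) and its grip at (400,400) between the fingers. I refit with a tighter region.

```bash

sed -i 's/A=A\[A\[:,2\]>4\]/A=A[(A[:,2]>4)\&(A[:,2]<60)\&(A[:,0]>-20)\&(A[:,1]<32)]/' pose.py
python3 pose.py scene6.npz
python3 -m jog '[[[0.1,0,-0.08,0.02,0],[0.1,0,-0.08,0.02,0],[0.1,0,-0.08,0.02,0],[0.1,0,0,0,0]]]' 15
python3 arc.py|head -1
python3 -c "
from h import *
im,d=snap('scene');np.savez('scene6.npz',im=im,d=d)"
python3 pose.py scene6.npz
```

```text
chrome 143 [-20.  -9.  42.] [19. 30. 60.] brass 30 [ 3. 12. 72.] [12. 23. 84.] [ 8. 17. 80.]
cost 0.7545581894788523 tilt 22.6 dir 64.0 base [-10.5  -9.    9.4] tip [ 2.6 18.  81.5]
time: 26.32
position: [0.553, 0.2115, 0.071]
tool_rot: [-0.397, 3.114, 0.002]
ft_force: [-1.2, -1.1, 4.4]
grip_width: 0.212
tcp case [-4.5  8.6] z 71.0 yaw -179.89 [-1.24098441 -1.05195295  4.3841336 ]
chrome 148 [-20. -16.  44.] [21. 24. 59.] brass 36 [ 5.  0. 67.] [16. 15. 84.] [11.  7. 80.]
cost 0.7616728644946451 tilt -17.0 dir 224.5 base [-9.4 -7.5  6.4] tip [ 6.8  8.5 81. ]
```

```bash

python3 -m jog '[[[0.1,0,-0.08,0.03,0],[0.1,0,-0.08,0.03,0],[0.1,0,0,0,0]]]' 12
python3 arc.py|head -1
python3 -m jog '[[[0.1,0,0,0,0],[0.1,0,0,0,0],[0.1,0,0,0,0]]]' 3
python3 arc.py|head -1
python3 -c "
from h import *
im,d=snap('scene');np.savez('scene6.npz',im=im,d=d)"
python3 pose.py scene6.npz
```

```text
time: 26.75
position: [0.5552, 0.2053, 0.0696]
tool_rot: [-0.396, 3.113, 0.001]
ft_force: [-0.7, -2.2, 9.7]
grip_width: 0.2
tcp case [-3.8  2. ] z 69.6 yaw -179.88 [-0.66039287 -2.23190928  9.72690409]
time: 27.12
position: [0.5536, 0.2048, 0.0678]
tool_rot: [-0.397, 3.116, -0.0]
ft_force: [-0.1, -1.5, 4.9]
grip_width: 0.206
tcp case [-5.5  2. ] z 67.8 yaw -179.86 [-0.12232254 -1.50479015  4.86843066]
chrome 125 [-18. -19.  44.] [20. 20. 58.] brass 32 [ 5. -7. 67.] [16.  8. 82.] [11.  1. 79.]
cost 0.6585027668677512 tilt -16.8 dir 199.1 base [-15.5  -3.5   7.1] tip [ 5.7  3.9 81.8]
```

```bash

python3 -m jog '[[[0.1,0.06,0,0,0],[0.1,0.06,0,0,0],[0.1,0.06,0,0,0],[0.1,0.06,0,0,0],[0.1,0,0,0,0]]]' 8
python3 arc.py|head -1
python3 -c "
from h import *
im,d=snap('scene');np.savez('scene6.npz',im=im,d=d)"
python3 pose.py scene6.npz
```

```text
time: 27.8
position: [0.5435, 0.2021, 0.0669]
tool_rot: [0.397, -3.115, 0.0]
ft_force: [0.3, 0.2, -3.3]
grip_width: 0.201
tcp case [-16.    1.8] z 66.9 yaw -179.87 [ 0.3428149   0.2403417  -3.26269674]
chrome 100 [ -7. -19.  44.] [13. 21. 53.] brass 43 [-5. -6. 54.] [ 6.  9. 83.] [ 0.  1. 76.]
cost 0.7332731358872039 tilt -8.9 dir 188.4 base [-16.8   0.9   3.6] tip [-4.9  2.7 80.7]
```

```bash

python3 -m jog '[[[0.1,0.06,0,0,0],[0.1,0.06,0,0.02,0],[0.1,0.04,0,0.02,0],[0.1,0,0,0.03,0],[0.1,0,0,0,0]]]' 8
python3 arc.py|head -1
python3 -c "
from h import *
im,d=snap('scene');np.savez('scene6.npz',im=im,d=d)"
python3 pose.py scene6.npz
```

```text
time: 28.48
position: [0.5388, 0.2011, 0.0662]
tool_rot: [-0.397, 3.115, -0.0]
ft_force: [-1.3, -1.0, 4.5]
grip_width: 0.197
tcp case [-20.8   2.1] z 66.2 yaw -179.87 [-1.32966704 -1.02370894  4.54791539]
chrome 97 [-13. -19.  46.] [ 9. 22. 53.] brass 47 [-11.  -7.  55.] [ 1.  8. 83.] [-5.  1. 76.]
cost 0.6611006683519507 tilt -3.9 dir 173.2 base [-13.2  -0.9   1.8] tip [-7.9 -1.5 79.7]
```

```bash

python3 -m jog '[[[0.22,0,0,0,0],[0.3,0,0,0,0],[0.3,-0.15,0,0,0],[0.3,-0.13,0,0.1,0],[0.3,0,0,0.07,0],[0.3,0,0,0,0]]]'
python3 arc.py|head -1
python3 -c "
from h import *
im,d=snap('scene');np.savez('scene6.npz',im=im,d=d)"
python3 pose.py scene6.npz
```

```text
time: 29.28
position: [0.5485, 0.2036, 0.0576]
tool_rot: [0.398, -3.115, -0.0]
ft_force: [-0.0, -0.6, -0.1]
grip_width: 0.302
tcp case [-10.7   2. ] z 57.6 yaw -179.85 [-0.006138   -0.61793766 -0.0597086 ]
chrome 6 [-6. -9. 45.] [ 1.  3. 50.] brass 15 [-12.  -5.  72.] [-8.  7. 81.] [-10.   1.  77.]
cost 0.4955263932305192 tilt 7.7 dir 343.7 base [-27.4   3.7   3.3] tip [-17.4   0.8  80.6]
```

```bash

python3 -m jog '[[[0.3,0.08,0,-0.02,0],[0.1,0,0,0,0],[0.1,0,0,0,0],[0.1,0,0,0,0],[0.1,0,0,-0.05,0],[0.1,0,0,-0.05,0],[0.1,0,0,0,0]]]' 15
python3 arc.py|head -1
python3 -c "
from h import *
im,d=snap('scene');np.savez('scene6.npz',im=im,d=d)"
python3 pose.py scene6.npz
```

```text
time: 30.2
position: [0.5456, 0.2028, 0.0627]
tool_rot: [0.397, -3.116, -0.0]
ft_force: [-0.3, -0.8, -5.2]
grip_width: 0.201
tcp case [-13.7   2. ] z 62.7 yaw -179.86 [-0.27736459 -0.78595778 -5.21369939]
chrome 12 [ -7. -11.  50.] [ 2. 13. 55.] brass 15 [-16.  -6.  79.] [-10.   3.  84.] [-13.  -1.  81.]
cost 0.5380624882252204 tilt 31.6 dir 161.5 base [ 29.8 -10.4  17.1] tip [-9.   2.6 83.5]
```

```bash

python3 -m jog '[[[0.1,0.14,0.1,0,0],[0.1,0.12,0.2,0,0],[0.1,0,0.25,0,0],[0.1,0,0.25,0,0],[0.1,0,0.2,0,0],[0.1,0,0,0,0]]]'
python3 arc.py|head -1
python3 -m jog '[[[0.1,0,0.05,0,0],[0.1,0,0.05,0,0],[0.1,0,0,0,0]]]'
python3 arc.py|head -1
```

```text
time: 31.0
position: [0.5254, 0.2407, 0.0632]
tool_rot: [-0.4, 3.115, 0.003]
ft_force: [2.2, 2.4, -4.3]
grip_width: 0.199
tcp case [-23.8  43.7] z 63.2 yaw -179.77 [ 2.1743401   2.44283468 -4.25011721]
time: 31.38
position: [0.5252, 0.2418, 0.0628]
tool_rot: [-0.396, 3.116, -0.002]
ft_force: [2.6, -1.4, -4.0]
grip_width: 0.2
tcp case [-23.8  44.8] z 62.8 yaw -179.92 [ 2.59129008 -1.40361537 -3.97855425]
```

```bash

python3 -m jog '[[[0.1,-0.02,0,0.05,0],[0.1,0,0,0.05,0],[0.1,0,0,0.04,0],[0.1,0,0,0,0]]]' 10
python3 arc.py|head -1
python3 -m jog '[[[0.1,0,0,0.04,0],[0.1,0,0,0,0]]]' 5
python3 arc.py|head -1
```

```text
time: 31.88
position: [0.5274, 0.2423, 0.059]
tool_rot: [-0.395, 3.113, -0.002]
ft_force: [2.6, -5.2, 6.9]
grip_width: 0.199
tcp case [-21.5  44.8] z 59.0 yaw -179.93 [ 2.63240245 -5.1986076   6.91005963]
time: 32.12
position: [0.5272, 0.2423, 0.0571]
tool_rot: [-0.395, 3.114, -0.002]
ft_force: [2.1, -4.9, 4.8]
grip_width: 0.203
tcp case [-21.7  44.8] z 57.1 yaw -179.93 [ 2.13380199 -4.93577615  4.84132833]
```

```bash

python3 -m jog '[[[0.22,0,0,0,0],[0.3,0,0,0,0],[0.3,0,0,-0.2,0],[0.3,0,0,-0.8,0],[0.3,0,0,-0.9,0],[0.3,0,0,-0.8,0]]]'
python3 plan.py 'w 0.35 509.4 -119.5 175 165.2 11' 'w 0.35 509.4 -119.5 97 165.2 4'
```

```text
time: 32.88
position: [0.5245, 0.2444, 0.1652]
tool_rot: [0.4, -3.116, -0.003]
ft_force: [0.8, 0.3, 0.3]
grip_width: 0.295
[[[0.35,0.24,-0.79,-0.02,0.54],[0.35,0.2,-0.8,-0.02,0.54],[0.35,0.17,-0.81,-0.02,0.54],[0.35,0.13,-0.82,-0.02,0.54],[0.35,0.09,-0.82,-0.02,0.54],[0.35,0.05,-0.83,-0.02,0.54],[0.35,0.01,-0.83,-0.02,0.54],[0.35,-0.02,-0.83,-0.02,0.54],[0.35,-0.06,-0.83,-0.02,0.54],[0.35,-0.1,-0.82,-0.02,0.54]]]
[[[0.35,-0.14,-0.82,-0.02,0.54],[0.35,0.0,0.0,0.49,0.0],[0.35,0.0,0.0,0.49,0.0],[0.35,0.0,0.0,0.49,0.0],[0.35,0.0,0.0,0.49,0.0]]]
15 max [0.24 0.83 0.49 0.54]
```

```bash

python3 -m jog '[[[0.35,0.24,-0.79,-0.02,0.54],[0.35,0.2,-0.8,-0.02,0.54],[0.35,0.17,-0.81,-0.02,0.54],[0.35,0.13,-0.82,-0.02,0.54],[0.35,0.09,-0.82,-0.02,0.54],[0.35,0.05,-0.83,-0.02,0.54],[0.35,0.01,-0.83,-0.02,0.54],[0.35,-0.02,-0.83,-0.02,0.54],[0.35,-0.06,-0.83,-0.02,0.54],[0.35,-0.1,-0.82,-0.02,0.54]]]' >/dev/null
python3 -m jog '[[[0.35,-0.14,-0.82,-0.02,0.54],[0.35,0,0,0,0],[0.35,0,0,0,0]]]'
python3 plan.py 'w 0.35 509.4 -119.5 97 165.2 4'
python3 -c "
from h import *
im,d=snap('scene');np.savez('scene7.npz',im=im,d=d);im2,d2=snap('top')
save(np.hstack([cv2.resize(im[210:350,310:450],(400,340)),cv2.resize(im2[150:250,150:268],(400,340))]),'pics/ab.png')"
```

```text
time: 34.5
position: [0.509, -0.1202, 0.1725]
tool_rot: [-0.413, -3.114, -0.002]
ft_force: [0.1, 1.4, 0.2]
grip_width: 0.35
[[[0.35,-0.0,0.0,0.47,-0.02],[0.35,-0.0,0.0,0.47,-0.02],[0.35,-0.0,0.0,0.47,-0.02],[0.35,-0.0,0.0,0.47,-0.02]]]
4 max [0.   0.   0.47 0.02]
```

View pics/ab.png

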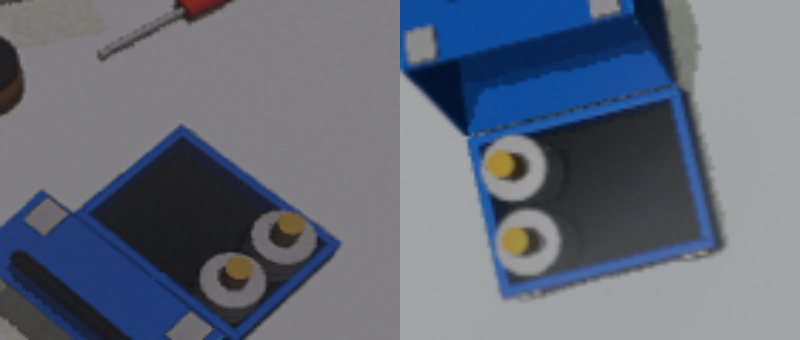

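Both weights now stand upright side by side along the +y wall (top-view crop (500,165) and (515,240)). Next is the holder.

```bash

python3 -m jog '[[[0.35,0,0,0.47,0],[0.35,0,0,0.47,0],[0.35,0,0,0.47,0],[0.35,0,0,0.47,0],[0.1,0,0,0,0],[0.1,0,0,0,0],[0.1,0,0,0,0]]]' 14
python3 arc.py|head -1
python3 -m jog '[[[0.1,0,0,-0.2,0],[0.1,0,0,-0.5,0],[0.1,0,0,-0.6,0],[0.1,0,0,-0.6,0],[0.1,0,0,-0.2,0]]]'
python3 plan.py 'w 0.1 448 75 150 194.4 6' 'w 0.1 448 75 75 194.4 4'
```

```text
time: 35.48
position: [0.5097, -0.1212, 0.098]
tool_rot: [0.414, 3.112, -0.0]
ft_force: [1.5, 0.2, -1.0]
grip_width: 0.163
tcp case [-129.1 -302.9] z 98.0 yaw 150.44 [ 1.4625148   0.24161323 -0.95010458]
time: 36.1
position: [0.51, -0.1215, 0.1838]
tool_rot: [0.414, 3.111, -0.003]
ft_force: [0.0, -0.6, -3.8]
grip_width: 0.161
[[[0.1,0.46,0.72,0.14,-0.99],[0.1,0.4,0.76,0.14,-0.99],[0.1,0.33,0.79,0.14,-0.99],[0.1,0.26,0.82,0.14,-0.99],[0.1,0.19,0.84,0.14,-0.99],[0.1,0.12,0.85,0.14,-0.99],[0.1,-0.0,0.0,0.47,0.0],[0.1,-0.0,0.0,0.47,0.0],[0.1,-0.0,0.0,0.47,0.0],[0.1,-0.0,0.0,0.47,0.0]]]
10 max [0.46 0.85 0.47 0.99]
```

```bash

python3 -m jog '[[[0.1,0.46,0.72,0.14,-0.99],[0.1,0.4,0.76,0.14,-0.99],[0.1,0.33,0.79,0.14,-0.99],[0.1,0.26,0.82,0.14,-0.99],[0.1,0.19,0.84,0.14,-0.99],[0.1,0.12,0.85,0.14,-0.99],[0.1,0,0,0.47,0],[0.1,0,0,0.47,0],[0.1,0,0,0.47,0],[0.1,0,0,0.4,0]]]'
python3 arc.py|head -1
python3 -m jog '[[[0.1,0,0,0.1,0],[0.1,0,0,0.1,0],[0.1,0,0,0.05,0],[0.1,0,0,0,0]]]' 10
python3 arc.py|head -1
```

```text
time: 37.35
position: [0.4467, 0.0756, 0.0746]
tool_rot: [0.399, -3.115, -0.0]
ft_force: [-0.1, -0.1, -4.0]
grip_width: 0.165
tcp case [-141.1  -96.6] z 74.6 yaw -179.79 [-0.07411423 -0.0517898  -4.01355569]
time: 37.85
position: [0.4502, 0.0763, 0.0674]
tool_rot: [-0.397, 3.11, 0.0]
ft_force: [2.3, 1.7, 4.7]
grip_width: 0.158
tcp case [-137.6  -96.8] z 67.4 yaw -179.86 [2.31840959 1.74378498 4.65593554]
```

Edge contact on the bench. Now I roll it level about that edge.

```bash

python3 -m jog '[[[0.1,-0.125,0,0.01,0],[0.1,-0.125,0,0.02,0],[0.1,-0.125,0,0.03,0],[0.1,-0.125,0,0.04,0],[0.1,-0.125,0,0.05,0],[0.1,-0.125,0,0.05,0],[0.1,-0.12,0,0.06,0],[0.1,-0.1,0,0.07,0],[0.1,0,0,0,0]]]'
python3 arc.py|head -1
python3 -c "
from h import *
im,d=snap('scene');np.savez('scene8.npz',im=im,d=d);im2,d2=snap('top');np.savez('top8.npz',im=im2,d=d2)
from plan import *
s,p,yaw=st()
W=cloud('scene',d)*1000; hsv=cv2.cvtColor(im,cv2.COLOR_RGB2HSV).astype(int)
a=np.radians(CY);D=W-p;u=D[...,0]*np.cos(a)+D[...,1]*np.sin(a);v=-D[...,0]*np.sin(a)+D[...,1]*np.cos(a)
bl=(abs(hsv[...,0]-113)<15)&(hsv[...,1]>110)&(abs(u)<70)&(abs(v)<35)&(W[...,2]>4)
Q=np.c_[u[bl],v[bl],W[...,2][bl]]; print(len(Q),Q.min(0).round(),Q.max(0).round())
for lo in range(-50,61,10):
    q=Q[(Q[:,0]>=lo)&(Q[:,0]<lo+10)]
    if len(q): print(lo,len(q),np.percentile(q[:,2],[5,50,95]).round(1),q[:,1].max().round())
"
```

```text
time: 38.98
position: [0.483, 0.0843, 0.0514]
tool_rot: [0.397, -3.112, 0.002]
ft_force: [-3.2, 0.2, 5.6]
grip_width: 0.157
tcp case [-103.8  -97.3] z 51.4 yaw -179.86 [-3.19081436  0.2037855   5.62160989]
617 [-35. -24.   6.] [70. 35. 49.]
-40 3 [15.8 22.1 29.5] 26.0
-30 12 [26.3 40.9 43.8] 26.0
-20 8 [15.4 20.7 46.4] 26.0
-10 20 [11.9 31.9 43.5] 26.0
0 47 [18.4 42.2 45.1] 26.0
10 103 [22.5 43.1 45.6] 26.0
20 109 [24.7 43.  46. ] 26.0
30 104 [26.2 42.7 45.5] 26.0
40 149 [ 9.8 37.5 44.8] 25.0
50 31 [14.5 35.9 38.6] 35.0
60 31 [10.5 35.5 38.1] 32.0
```

```bash

python3 -m jog '[[[0.1,0,0,-0.3,0],[0.1,0,0,-0.6,0],[0.1,0,0,-0.6,0],[0.1,0,0,-0.2,0],[0.1,0,0,0,0]]]' 18
python3 plan.py 'c 0.1 0 -8 118 180 5' 'c 0.1 0 -8 90 180 2'
```

```text
time: 39.7
position: [0.4849, 0.0843, 0.1202]
tool_rot: [-0.396, 3.116, -0.002]
ft_force: [0.1, -0.6, -4.9]
grip_width: 0.161
[[[0.1,-0.51,0.45,0.01,0.0],[0.1,-0.51,0.45,0.01,0.0],[0.1,-0.51,0.45,0.01,0.0],[0.1,-0.51,0.45,0.01,0.0],[0.1,-0.51,0.45,0.01,0.0],[0.1,-0.0,0.0,0.35,-0.0],[0.1,-0.0,0.0,0.35,-0.0]]]
7 max [0.51 0.45 0.35 0.  ]
```

```bash

python3 -m jog '[[[0.1,-0.51,0.45,0,0],[0.1,-0.51,0.45,0,0],[0.1,-0.51,0.45,0,0],[0.1,-0.51,0.45,0,0],[0.1,-0.51,0.45,0,0],[0.1,0,0,0.2,0],[0.1,0,0,0,0]]]'
python3 arc.py|head -1
python3 -c "
from h import *
im,d=snap('scene');np.savez('scene9.npz',im=im,d=d)
from plan import *
s,p,yaw=st()
W=cloud('scene',d)*1000; hsv=cv2.cvtColor(im,cv2.COLOR_RGB2HSV).astype(int)
a=np.radians(CY);D=W-p;u=D[...,0]*np.cos(a)+D[...,1]*np.sin(a)-1.8;v=-D[...,0]*np.sin(a)+D[...,1]*np.cos(a)-.6
bl=(abs(hsv[...,0]-113)<15)&(hsv[...,1]>110)&(abs(u)<70)&(abs(v)<35)&(W[...,2]>p[2]-55)&(W[...,2]<p[2]+5)
Q=np.c_[u[bl],v[bl],W[...,2][bl]]; print(len(Q),Q.min(0).round(),Q.max(0).round())
for lo in range(-50,61,10):
    q=Q[(Q[:,0]>=lo)&(Q[:,0]<lo+10)]
    if len(q): print(lo,len(q),np.percentile(q[:,2],[5,50,95]).round(1),q.max(0).round(1))
"
python3 plan.py 'c 0.1 0 -8 70 180 3'
```

```text
time: 40.58
position: [0.5594, 0.1964, 0.1099]
tool_rot: [0.397, -3.112, 0.002]
ft_force: [-0.8, -0.1, -3.2]
grip_width: 0.158
tcp case [-1.9 -7.6] z 109.9 yaw -179.86 [-0.76912245 -0.13493128 -3.17905804]
671 [ -5. -25.  62.] [ 44.  24. 106.]
-10 3 [69.9 71.2 96.6] [-0.6 24.  99.4]
0 48 [ 66.9 100.3 103.4] [ 10.   24.2 105.7]
10 145 [ 82.1 100.8 103.6] [ 19.9  24.3 104.5]
20 145 [ 83.5 101.3 104.1] [ 29.9  24.3 105.3]
30 151 [ 84.1 101.1 103.4] [ 40.   24.3 104.8]
40 179 [ 67.   90.4 102.1] [ 44.4  24.1 104.7]
[[[0.1,-0.01,-0.0,0.34,0.01],[0.1,-0.01,-0.0,0.34,0.01],[0.1,-0.01,-0.0,0.34,0.01]]]
3 max [0.01 0.   0.34 0.01]
```

```bash

python3 -m jog '[[[0.1,-0.06,0,0.3,0],[0.1,0,0,0.4,0],[0.1,0,0,0.4,0],[0.1,0,0,0.1,0],[0.1,0,0,0,0]]]'
python3 arc.py|head -1
python3 -m jog '[[[0.1,0,0,0.06,0],[0.1,0,0,0.06,0],[0.1,0,0,0,0]]]'
python3 arc.py|head -1
```

```text
time: 41.25
position: [0.5629, 0.1983, 0.0637]
tool_rot: [0.397, -3.116, -0.0]
ft_force: [-0.4, 0.4, -3.6]
grip_width: 0.159
tcp case [ 1.9 -6.7] z 63.7 yaw -179.86 [-0.44185173  0.42090205 -3.64598302]
time: 41.62
position: [0.5632, 0.1981, 0.0593]
tool_rot: [0.397, -3.116, 0.0]
ft_force: [0.5, -0.3, -3.1]
grip_width: 0.159
tcp case [ 2.2 -6.9] z 59.3 yaw -179.87 [ 0.54047099 -0.25605207 -3.08092318]
```

```bash

python3 -m jog '[[[0.1,0.02,0.05,0.02,0],[0.1,0,0.05,0,0],[0.1,0,0.03,0,0],[0.1,0,0,0,0]]]'
python3 arc.py|head -1
python3 -m jog '[[[0.1,0,0,0.05,0],[0.1,0,0,0.04,0],[0.1,0,0,0,0]]]' 12
python3 arc.py|head -1
```

```text
time: 42.12
position: [0.5617, 0.2016, 0.0586]
tool_rot: [-0.396, 3.116, -0.004]
ft_force: [0.9, -5.9, -1.4]
grip_width: 0.161
tcp case [ 1.6 -3.2] z 58.6 yaw -179.92 [ 0.88865118 -5.86982963 -1.37238289]
time: 42.5
position: [0.5626, 0.2018, 0.0573]
tool_rot: [-0.395, 3.115, -0.005]
ft_force: [-2.3, -6.4, 11.0]
grip_width: 0.16
tcp case [ 2.4 -3.2] z 57.3 yaw -179.94 [-2.25911491 -6.39385286 10.98162088]
```

```bash

python3 -m jog '[[[0.2,0,0,0,0],[0.28,0,0,0,0],[0.28,0,0,-0.1,0],[0.28,0,0,-0.8,0],[0.28,0,0,-0.9,0],[0.28,0,0,-0.7,0],[0.28,0,0,-0.2,0]]]'
python3 plan.py 'w 0.35 473 -261.7 170 165.2 14'
```

```text
time: 43.38
position: [0.5616, 0.2046, 0.1647]
tool_rot: [-0.399, 3.113, 0.002]
ft_force: [0.4, 0.1, 0.6]
grip_width: 0.28
[[[0.35,0.36,-0.77,-0.01,0.42],[0.35,0.33,-0.78,-0.01,0.42],[0.35,0.31,-0.79,-0.01,0.42],[0.35,0.28,-0.8,-0.01,0.42],[0.35,0.25,-0.81,-0.01,0.42],[0.35,0.22,-0.82,-0.01,0.42],[0.35,0.19,-0.83,-0.01,0.42],[0.35,0.16,-0.83,-0.01,0.42],[0.35,0.13,-0.84,-0.01,0.42],[0.35,0.1,-0.84,-0.01,0.42]]]
[[[0.35,0.06,-0.85,-0.01,0.42],[0.35,0.03,-0.85,-0.01,0.42],[0.35,0.0,-0.85,-0.01,0.42],[0.35,-0.03,-0.85,-0.01,0.42]]]
14 max [0.36 0.85 0.01 0.42]
```

```bash

python3 -m jog '[[[0.35,0.36,-0.77,-0.01,0.42],[0.35,0.33,-0.78,-0.01,0.42],[0.35,0.31,-0.79,-0.01,0.42],[0.35,0.28,-0.8,-0.01,0.42],[0.35,0.25,-0.81,-0.01,0.42],[0.35,0.22,-0.82,-0.01,0.42],[0.35,0.19,-0.83,-0.01,0.42],[0.35,0.16,-0.83,-0.01,0.42],[0.35,0.13,-0.84,-0.01,0.42],[0.35,0.1,-0.84,-0.01,0.42]]]' >/dev/null
python3 -m jog '[[[0.35,0.06,-0.85,-0.01,0.42],[0.35,0.03,-0.85,-0.01,0.42],[0.35,0,-0.85,-0.01,0.42],[0.35,-0.03,-0.85,-0.01,0.42],[0.35,0,0,0,0],[0.35,0,0,0,0]]]'
python3 plan.py 'w 0.35 473 -261.7 94 165.2 4'
python3 -c "
from h import *
im,d=snap('scene');np.savez('scene10.npz',im=im,d=d);im2,d2=snap('top');np.savez('top10.npz',im=im2,d=d2)
save(np.hstack([cv2.resize(im[210:350,310:450],(400,340)),cv2.resize(im2[150:250,150:268],(400,340))]),'pics/abh.png')"
```

```text
time: 45.38
position: [0.4718, -0.2634, 0.1684]
tool_rot: [0.406, 3.115, 0.002]
ft_force: [-0.3, -0.6, -0.0]
grip_width: 0.352
[[[0.35,-0.0,0.01,0.47,-0.0],[0.35,-0.0,0.01,0.47,-0.0],[0.35,-0.0,0.01,0.47,-0.0],[0.35,-0.0,0.01,0.47,-0.0]]]
4 max [0.   0.01 0.47 0.  ]
```

View pics/abh.png

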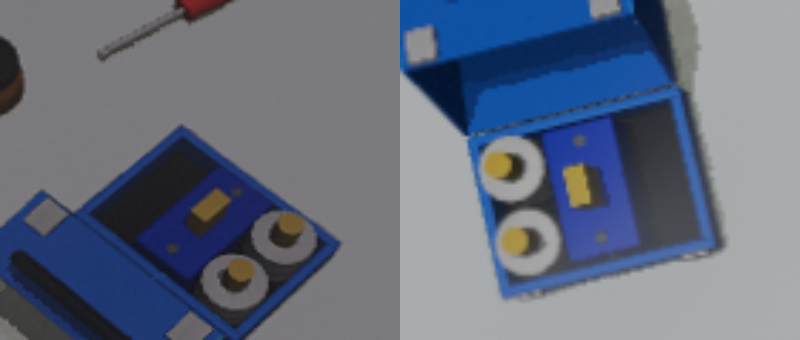

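The holder sits flat against the weights (top-view crop (590,190)), leaving a free strip at -y. Next is the jaw.

```bash

python3 -m jog '[[[0.35,0,0.01,0.47,0],[0.35,0,0.01,0.47,0],[0.35,0,0.01,0.47,0],[0.35,0,0.01,0.47,0],[0.1,0,0,0,0],[0.1,0,0,0,0],[0.1,0,0,0,0]]]' 14
python3 -m jog '[[[0.1,0,0,-0.2,0],[0.1,0,0,-0.5,0],[0.1,0,0,-0.6,0],[0.1,0,0,-0.6,0],[0.1,0,0,-0.3,0]]]'
python3 plan.py 'w 0.1 447 75 160 194.4 10' 'w 0.1 447 75 77 194.4 4'
```

```text
time: 46.35
position: [0.4725, -0.2622, 0.0939]
tool_rot: [0.406, 3.114, -0.0]
ft_force: [1.2, 0.7, -1.0]
grip_width: 0.161
time: 46.98
position: [0.4728, -0.2627, 0.1839]
tool_rot: [0.406, 3.113, -0.003]
ft_force: [-0.3, -0.7, -5.2]
grip_width: 0.157
[[[0.1,0.28,0.8,0.06,-0.59],[0.1,0.24,0.81,0.06,-0.59],[0.1,0.2,0.82,0.06,-0.59],[0.1,0.15,0.83,0.06,-0.59],[0.1,0.11,0.84,0.06,-0.59],[0.1,0.07,0.84,0.06,-0.59],[0.1,0.02,0.85,0.06,-0.59],[0.1,-0.02,0.85,0.06,-0.59],[0.1,-0.06,0.84,0.06,-0.59],[0.1,-0.1,0.84,0.06,-0.59]]]
[[[0.1,-0.0,0.0,0.52,-0.0],[0.1,-0.0,0.0,0.52,-0.0],[0.1,-0.0,0.0,0.52,-0.0],[0.1,-0.0,0.0,0.52,-0.0]]]
14 max [0.28 0.85 0.52 0.59]
```

```bash

python3 -m jog '[[[0.1,0.28,0.8,0,-0.59],[0.1,0.24,0.81,0,-0.59],[0.1,0.2,0.82,0,-0.59],[0.1,0.15,0.83,0,-0.59],[0.1,0.11,0.84,0,-0.59],[0.1,0.07,0.84,0.06,-0.59],[0.1,0.02,0.85,0.06,-0.59],[0.1,-0.02,0.85,0.06,-0.59],[0.1,-0.06,0.84,0.06,-0.59],[0.1,-0.1,0.84,0.06,-0.59]]]' >/dev/null
python3 -m jog '[[[0.1,0,0,0.5,0],[0.1,0,0,0.5,0],[0.1,0,0,0.5,0],[0.1,0,0,0.6,0],[0.1,0,0,0.1,0],[0.1,0,0,0,0]]]'
python3 -m jog '[[[0.1,0,0,0.12,0],[0.1,0,0,0.12,0],[0.1,0,0,0,0]]]' 10
python3 arc.py|head -1
```

```text
time: 48.98
position: [0.4455, 0.0759, 0.0817]
tool_rot: [-0.402, 3.116, 0.001]
ft_force: [0.2, -0.2, -3.2]
grip_width: 0.159
time: 49.35
position: [0.4452, 0.0748, 0.0716]
tool_rot: [0.4, -3.116, 0.0]
ft_force: [-0.4, 0.6, -3.8]
grip_width: 0.158
tcp case [-142.8  -97. ] z 71.6 yaw -179.78 [-0.41683472  0.64417894 -3.80693574]
```

```bash

python3 -m jog '[[[0.1,0,0,0.12,0],[0.1,0,0,0.1,0],[0.1,0,0,0,0]]]' 10
python3 arc.py|head -1
python3 -m jog '[[[0.1,-0.125,0,0.01,0],[0.1,-0.125,0,0.02,0],[0.1,-0.125,0,0.03,0],[0.1,-0.125,0,0.04,0],[0.1,-0.125,0,0.05,0],[0.1,-0.125,0,0.05,0],[0.1,-0.12,0,0.06,0],[0.1,-0.1,0,0.07,0],[0.1,0,0,0,0]]]'
python3 arc.py|head -1
```

```text
time: 49.72
position: [0.4471, 0.0753, 0.0637]
tool_rot: [-0.4, 3.113, 0.0]
ft_force: [2.2, 0.0, 0.6]
grip_width: 0.161
tcp case [-140.9  -97. ] z 63.7 yaw -179.76 [2.1597644  0.04588287 0.6238132 ]
time: 50.85
position: [0.4819, 0.0844, 0.0494]
tool_rot: [0.399, -3.113, 0.001]
ft_force: [-1.9, -2.0, 4.3]
grip_width: 0.162
tcp case [-104.9  -96.8] z 49.4 yaw -179.78 [-1.9080167  -1.97903023  4.28869859]
```

```bash
cat > jawchk.py <<'E'
from plan import *
im,d=snap('scene'); s,p,yaw=st()
W=cloud('scene',d)*1000
a=np.radians(CY);D=W-p;u=D[...,0]*np.cos(a)+D[...,1]*np.sin(a)-1.8;v=-D[...,0]*np.sin(a)+D[...,1]*np.cos(a)-.6; z=W[...,2]-1-p[2]
for nm,lo,hi,va,vb in(('top',15,38,-9,9),('foot',-45,-20,9,20)):
    m=(z>lo)&(z<hi)&(v>va)&(v<vb)&(abs(u)<55)
    for k in range(-60,60,10):
        q=m&(u>=k)&(u<k+10)
        if q.sum()>2: print(nm,k,q.sum(),'z',np.percentile(z[q],[10,50,90]).round(1),'u',u[q].min().round(1),u[q].max().round(1),'v',v[q].min().round(1),v[q].max().round(1))
E
python3 jawchk.py
```

```text
top -10 4 z [26.6 30.6 34.2] u -7.0 -2.1 v -8.6 -7.9
top 10 21 z [19.1 27.4 31.2] u 11.8 19.4 v -6.2 6.9
top 20 39 z [21.  28.1 30. ] u 20.1 29.4 v -7.4 6.6
top 30 40 z [22.4 28.3 30.1] u 30.6 39.9 v -7.6 7.2
top 40 42 z [18.7 27.3 30.1] u 40.1 46.9 v -7.4 7.7
foot -40 8 z [-36.8 -31.5 -28.6] u -39.0 -32.2 v 14.3 16.9
foot -30 4 z [-40.7 -38.5 -34.1] u -24.9 -22.1 v 15.7 17.2
foot -20 15 z [-42.2 -33.2 -30. ] u -20.0 -10.4 v 10.1 17.6
foot -10 21 z [-38.9 -30.  -28.3] u -8.9 -0.6 v 9.1 17.1
foot 0 22 z [-42.9 -30.5 -27.9] u 0.0 9.8 v 9.9 17.0
foot 10 24 z [-35.5 -29.4 -28.1] u 10.7 19.8 v 9.4 17.3
foot 20 22 z [-40.7 -30.6 -26.5] u 20.6 30.0 v 9.6 17.7
foot 30 25 z [-37.8 -29.  -26.4] u 30.1 40.0 v 9.6 17.1
foot 40 24 z [-41.5 -31.5 -28. ] u 40.1 47.0 v 9.1 16.8
```

```bash

python3 -m jog '[[[0.1,0,0,-0.3,0],[0.1,0,0,-0.6,0],[0.1,0,0,-0.6,0],[0.1,0,0,-0.1,0],[0.1,0,0,0,0]]]' 18
python3 plan.py 'c 0.1 -1.5 -47.2 112 180 4'
```

```text
time: 51.52
position: [0.4827, 0.0845, 0.1134]
tool_rot: [0.399, -3.116, 0.001]
ft_force: [-0.8, 0.2, -4.4]
grip_width: 0.159
[[[0.1,-0.64,0.31,0.01,0.01],[0.1,-0.64,0.31,0.01,0.01],[0.1,-0.64,0.31,0.01,0.01],[0.1,-0.64,0.31,0.01,0.01]]]
4 max [0.64 0.31 0.01 0.01]
```

```bash

python3 -m jog '[[[0.1,-0.64,0.31,0.01,0.01],[0.1,-0.64,0.31,0.01,0.01],[0.1,-0.64,0.31,0.01,0],[0.1,-0.64,0.31,0.01,0],[0.1,0,0,0.1,0],[0.1,0,0,0,0],[0.1,0,0,0,0]]]'
python3 arc.py|head -1; python3 jawchk.py
python3 plan.py 'c 0.1 -1.5 -47.2 95 180 1'
```

```text
time: 52.4
position: [0.5688, 0.1575, 0.1075]
tool_rot: [0.396, -3.115, 0.002]
ft_force: [0.5, -0.2, -4.4]
grip_width: 0.16
tcp case [ -2.5 -47.7] z 107.5 yaw -179.91 [ 0.5218178  -0.2440444  -4.43459051]
top -10 4 z [25.9 28.2 29. ] u -3.1 -1.1 v -7.6 -4.9
top 0 5 z [26.8 28.2 33.1] u 0.8 4.2 v -7.8 -5.4
top 10 11 z [22.2 28.5 29.5] u 13.8 19.3 v -6.0 6.7
top 20 49 z [21.8 27.9 29.8] u 20.2 30.0 v -6.1 7.4
top 30 47 z [21.8 28.1 29.5] u 30.1 39.8 v -5.7 7.3
top 40 48 z [17.5 27.  29.3] u 40.1 47.0 v -5.8 7.4
foot -10 5 z [-42.4 -35.8 -29.5] u -2.7 -0.0 v 13.0 17.3
foot 0 27 z [-37.7 -30.8 -28.5] u 0.7 10.0 v 9.1 17.6
foot 10 29 z [-38.  -30.9 -28.4] u 10.2 19.8 v 9.5 17.8
foot 20 29 z [-40.3 -31.4 -28.5] u 20.1 29.9 v 9.2 17.9
foot 30 31 z [-39.9 -30.8 -27.6] u 30.7 40.0 v 9.4 17.8
foot 40 29 z [-41.3 -33.4 -29.7] u 40.1 46.8 v 9.0 17.5
[[[0.1,-0.02,0.01,0.32,0.02]]]
1 max [0.02 0.01 0.32 0.02]
```

```bash

python3 -m jog '[[[0.1,-0.02,0.01,0.3,0],[0.1,0,0,0.2,0],[0.1,0,0,0.15,0],[0.1,0,0,0,0]]]'
python3 arc.py|head -1
python3 -m jog '[[[0.1,0,0,0.15,0],[0.1,0,0,0.15,0],[0.1,0,0,0,0]]]'
python3 arc.py|head -1
```

```text
time: 52.95
position: [0.5698, 0.1589, 0.0814]
tool_rot: [0.397, -3.115, 0.0]
ft_force: [0.5, -0.2, -3.8]
grip_width: 0.161
tcp case [ -1.2 -46.5] z 81.4 yaw -179.86 [ 0.52405881 -0.15035564 -3.82736657]
time: 53.32
position: [0.5698, 0.1589, 0.0695]
tool_rot: [0.397, -3.115, 0.0]
ft_force: [0.2, -0.1, -3.1]
grip_width: 0.158
tcp case [ -1.2 -46.5] z 69.5 yaw -179.86 [ 0.2157406  -0.07246379 -3.08015477]
```

```bash

python3 -m jog '[[[0.1,0,-0.01,0.15,0],[0.1,0,0,0.12,0],[0.1,0,0,0.06,0],[0.1,0,0,0,0]]]'
python3 arc.py|head -1
python3 -m jog '[[[0.1,0,0,0.05,0],[0.1,0,0,0.03,0],[0.1,0,0,0,0]]]' 10
python3 arc.py|head -1
```

```text
time: 53.82
position: [0.5702, 0.1587, 0.0567]
tool_rot: [0.397, -3.116, 0.0]
ft_force: [0.2, 0.5, -3.8]
grip_width: 0.158
tcp case [ -0.9 -46.8] z 56.7 yaw -179.87 [ 0.16320715  0.50305096 -3.76436625]
time: 54.2
position: [0.5708, 0.159, 0.0556]
tool_rot: [-0.397, 3.115, -0.001]
ft_force: [-4.2, -2.0, 6.8]
grip_width: 0.17
tcp case [ -0.2 -46.7] z 55.6 yaw -179.87 [-4.15130478 -2.0160719   6.78718188]
```

On the floor. I release, lift clear and check.

```bash

python3 -m jog '[[[0.2,0,0,0,0],[0.26,0,0,0,0],[0.26,0,0,-0.1,0],[0.26,0,0,-0.8,0],[0.26,0,0,-0.9,0],[0.26,0,0,-0.8,0]]]'
python3 -m jog '[[[0.3,0.6,-0.8,-0.3,0],[0.3,0.5,-0.9,-0.2,0],[0.3,0.4,-0.9,0,0],[0.3,0.2,-0.9,0,0],[0.3,0,-0.9,0,0],[0.3,0,-0.9,0,0],[0.3,0,0,0,0],[0.3,0,0,0,0]]]'
python3 -c "
from plan import *
im,d=snap('scene');im2,d2=snap('top')
save(np.hstack([cv2.resize(im[210:350,310:450],(400,340)),cv2.resize(im2[150:250,150:268],(400,340))]),'pics/fin.png')
for n,dd,b in(('scene',d,(1.8,.6)),('top',d2,(-.8,-1.2))):
    W=cloud(n,dd)*1000; a=np.radians(CY); D=W[...,:2]-C; u=D[...,0]*np.cos(a)+D[...,1]*np.sin(a)-b[0]; v=-D[...,0]*np.sin(a)+D[...,1]*np.cos(a)-b[1]; z=W[...,2]
    def pl(nm,m):
        if m.sum()<12: print(n,nm,m.sum()); return
        A=np.c_[u[m],v[m],np.ones(m.sum())]; zz=z[m]; k=abs(zz-np.median(zz))<3; c=np.linalg.lstsq(A[k],zz[k],rcond=None)[0]; print(n,nm,k.sum(),'z',np.median(zz[k]).round(1),'slopes',c[:2].round(3),'u',np.percentile(u[m],[2,98]).round(1),'v',np.percentile(v[m],[2,98]).round(1))
    for nm,x0,y0 in(('wb',25,44),('wa',-23,44)):
        r=np.hypot(u-x0,v-y0); pl(nm,(r<23)&(abs(z-54)<5)); pl(nm+' grip',(r<12)&(abs(z-84)<4))
    pl('holder',(abs(z-48)<5)&(abs(u)<48)&(v>-30)&(v<19)); pl('jaw top',(abs(z-84)<5)&(abs(u)<50)&(abs(v+47)<12)); pl('jaw foot',(abs(z-26)<5)&(abs(u)<50)&(v>-66)&(v<-28))
"
```

```text
time: 54.95
position: [0.5704, 0.159, 0.1592]
tool_rot: [-0.398, 3.116, 0.0]
ft_force: [1.3, -0.3, -0.2]
grip_width: 0.257
time: 55.95
position: [0.5576, -0.0626, 0.1779]
tool_rot: [-0.398, 3.116, 0.001]
ft_force: [0.0, 0.0, -0.8]
grip_width: 0.303
scene wb 295 z 55.1 slopes [0.    0.009] u [ 6.  46.3] v [23.4 64.2]
scene wb grip 73 z 85.1 slopes [-0.006  0.018] u [19.  34.6] v [35.4 51.7]
scene wa 281 z 55.0 slopes [ 0.008 -0.004] u [-43.3  -2.7] v [23.3 64.9]
scene wa grip 69 z 85.3 slopes [ 0.007 -0.032] u [-32.9 -16.1] v [35.6 52.1]
scene holder 849 z 49.2 slopes [0.001 0.016] u [-41.1  45.1] v [-27.3  18.1]
scene jaw top 321 z 84.9 slopes [-0.002 -0.018] u [-41.9  46.1] v [-52.9 -39.6]
scene jaw foot 180 z 27.1 slopes [0.004 0.009] u [-47.3  45.2] v [-62.2 -32.2]
top wb 186 z 53.2 slopes [ 0.001 -0.   ] u [ 4.6 45.1] v [24.4 64.2]
top wb grip 44 z 83.3 slopes [-0.022  0.022] u [17.3 32.6] v [35.4 51.5]
top wa 184 z 53.2 slopes [0.003 0.001] u [-44.2  -5.3] v [25.1 64.4]
top wa grip 52 z 82.6 slopes [0.04  0.059] u [-33.  -17.1] v [36.  51.8]
top holder 623 z 47.2 slopes [ 0.001 -0.002] u [-43.6  43.7] v [-27.8  18.1]
top jaw top 235 z 83.6 slopes [ 0.001 -0.025] u [-42.3  44.1] v [-53.6 -39.7]
top jaw foot 177 z 24.9 slopes [-0.002  0.001] u [-43.4  46.8] v [-63.8 -28.2]
```

View pics/fin.png

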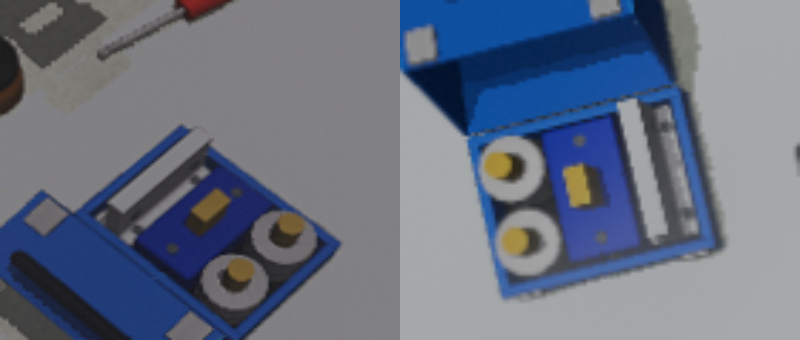

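All four parts stand in the case with level tops at the right heights: bodies 54, holder 48, jaw 84 and foot 26 mm, each within about 1.5 mm. The lid is open and the gripper is clear, so I hand in.

```bash
python3 -c "
from bench import job,get_state
print(get_state()['time']); print(job.close_job())"
```

```text
56.05
the job is handed in; nothing more can be done
None
```

The job is handed in at 56 s of the 72 s allowed. The lid is open on its stop, and all four parts stand upright on the case floor. Handing in gives no verdict, so the result rests on my own last checks.

**What I did:**
- I swung the lid open by its handle, then slid weight_b into the corner at the hinge and +y walls.
- I set weight_a beside it.
- I levelled the holder and the jaw by rolling them over their low edge on the bench. Then I pushed the holder up against the weights and lowered the jaw into the remaining gap.

**Last checks (both cameras):**
- **Heights:** every top is within about 1.5 mm of where it should be.
- **Tilt:** the weight bodies, the holder and the jaw measured within 0.026 rad of level. The top camera's fit of weight_a's small round grip showed about 0.07 rad. That disagrees with its flat body top (0.003 rad) and with the other camera, so I took it as noise from few points.
- **Position:** all parts measured inside their limits, and the gripper was clear of the case.
- **Lid:** I judged it open from the pictures and did not measure its angle again at the end.
- **Bottle, jar and screwdriver:** I saw no contact with them, but did not measure their positions again.

**One thing went wrong on the way:** weight_a tipped to about 50 degrees inside the case while I dragged it with the base on the floor. I righted it with the fingers around its grip, and saw no sign that it fell freely.

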